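Log the ink jar, then open the ink crate and hold its gate wide

TASK

Log the ink jar at the reader: turn the jar on its pad so that its metal tag squarely faces the reader's window, and leave it standing there. Then open the ink crate: squeeze the catch on the side rim home first, then the catch on the front rim, and swing the gate past the detent until it stands wide open, about at right angles to the crate's front. The gate pulls itself back, so finish while still holding it wide, and leave the other things near the work where they stand.

Things in the scene. Friction and masses are not known exactly. Their poses are not given: they have to be found in the camera images.
- jar_mid (a point): middle (half-way up) of the loose white ink jar, 54 mm in diameter, 55 mm tall (body 44 mm, then the lid), about 0.16 kg, standing on the reader's pad. x points to the side with the clip-on metal tag (a plate 18 mm wide, 30 mm tall, 3 mm proud of the side, with a narrow strip over the lid to its middle); z up. Grip the body clear of the tag
- reader_pad (a point): centre of the reader station's pad, on the surface the jar stands on (the top of a fixed 4 mm plate, 90 mm wide, on the left side stand). Its x axis points level from the pad to the reader block, z up
- reader_window (a point): centre of the window in the front face of the reader block, 85 mm from the pad's centre along the pad's x axis. The fixed block is 64 mm wide, 40 mm deep and 60 mm tall
- catch_1_grip (a point): squeeze point of the first catch, on the crate's left rim, 85 mm above the bench: mid-way between tab and lug once home. Axes are the crate's (x to its rear, y to its left). A ribbed black tab at -x slides 10 mm along +x toward a fixed metal lug (about 4 N of friction) and stays. Outer faces 51 mm apart, 41 home; both 24 mm wide, 60 to 100 mm above the bench
- catch_1 (a joint): slide of the first catch's tab, m: 0 unsqueezed, 0.010 home. A bar from this tab to the front rim (62 to 69 mm above the bench) bars the second catch until this one is home
- catch_2_grip (a point): squeeze point of the second catch, on the crate's front rim, 85 mm above the bench: mid-way between tab and lug once home. Same build and axes as the first, but squeezed along y: the ribbed tab at -y slides 10 mm along +y toward the fixed lug and stays. Outer faces 51 mm apart, 41 home; 24 mm wide, 60 to 100 mm above the bench
- catch_2 (a joint): slide of the second catch's tab, m: 0 unsqueezed, 0.010 home; its hook holds the gate until it is home
- gate_hinge (a point): point on the gate's upright hinge axis, at the left end of the crate's front, 85 mm above the bench; axes are the crate's (x to its rear, y to its left, z up). The gate is a barred leaf 155 mm long that runs from here along -y when shut, top rail 60 mm above the bench; it opens toward -x (clockwise from above)
- gate_knob (a point): middle of the gate's upright black knob, a post 14 mm in diameter (18 mm at its ends) from 60 to 105 mm above the bench, 125 mm from the hinge axis; it moves with the gate
- gate (a joint): angle of the gate, rad: 0 shut, 1.65 fully open (its stop). A spring detent resists between about 0.25 and 0.5 (about 3 N at the knob); a closing spring pulls it back throughout, up to about 1.8 N at the knob, so that let go it falls back against the detent, at about 0.75
- crate: the ink crate, fixed to the bench, 136 mm deep, 180 mm wide, rims 60 mm high, two pots inside; origin on the bench, inside it, 64 mm behind its front edge and 80 mm from its right side; x to its rear, y to its left, z up
- small_pot: bystander: slim pot, 38 mm across, 66 mm tall, on the side stand; origin at its underside's middle
- cot: bystander: finger cot, a small pale rubber ring 27 mm across, 8 mm high, lying on the bench to the left of the crate; origin at its underside's middle

How it is judged:
By the outcome, as a careful person would: the job done as asked, in the order asked, and still so for the second after the job is handed in, while the arm keeps its last pose, push and grip.
It also fails if it takes over 72 s, if anything falls off the work surface, if the arm or the gripper's body presses on something with over 40 N, if the wrist force passes 120 N, or if a joint passes its speed limit or range.

ROBOT

A 6-joint arm with a two-finger parallel gripper is mounted at the origin on a cart in front of the work surface, level with it; the furniture and walls round the work are solid. World frame = base frame: x ahead of the robot, y to its left, z up, the work surface at z = 0. Lengths are in m, angles in rad, forces in N, time in s.
With the tool pointing down it reaches from about 0.4 to 0.825 m from the base axis. Payload 7 kg.
Tool frame: the origin (TCP) lies at the very end of the fingers, on their centre line; the grasp point (between the pads) lies 19 mm behind it (tcp_to_grasp is the distance from the TCP to the grasp point, in m); x points along the fingers, z is the direction in which the jaws open and shut, and the axes are right-handed (so a half turn about x gives the same grasp; the last joint's range is limited). The gripper opens to 88 mm and grips with 3 to 60 N. Pads are 19 mm wide; open, the fingers measure 130 mm over their backs; the gripper's body (78 mm by 193 mm) begins 47 mm behind the grasp point.
Start: joints at [-0.932, 0.359, 0.012, 0, -1.224, -0.288], TCP at [0.232, -0.634, 0.227] pointing down, gripper open.
Joint ranges: [-3.07, 3.07], [-1.43, 2.12], [-1.02, 1.25], [-3.03, 1.67], [-3.05, -0], [-3.03, 3.03]. Speed limits (rad/s): [2.39, 2.39, 3.01, 3.14, 3.14, 3.14].

INTERFACE

Orientations are given as [roll, pitch, yaw] about the fixed x, y, z axes, in that order (R = Rz(yaw) Ry(pitch) Rx(roll)).
In Python, from station import get_state, grab_frame, job_done, tcp_to_grasp gives the robot as it stands. The module is installed in compiled form; this text tells all that it offers.
- The arm moves only by the shell command python3 -m crank 'ROWS' [FORCE]. ROWS is JSON, a list of rows, each a list of 7 numbers: the shift along the tool's x, y, z in m, then the turn, a rotation vector about the tool's x, y, z in rad, then the opening, from 0 (shut) to 1 (fully open). In form: [[x, y, z, wx, wy, wz, fingers], ...]. A call has 1 to 10 rows; each row is the pose to reach, as a shift and turn from the pose commanded when the call began, along the tool's axes at that moment; what a row does not reach only later rows make up. A row lasts 1/8 s, in which the tool goes at most 62.5 mm and 10.7 degrees, less where a joint would pass 70% of its speed; a pose out of reach is approached as far as the arm can. A call with a gripper value outside its range is refused whole. The fingers move at their own pace and stop on an object; FORCE is the grip in N (left out, the last holds). Time passes only in rows, so rows that repeat a pose let the fingers close. It gives the time, the measured TCP pose, the force and the opening at its end, in the units of the state.
- get_state(): the state, without advancing time (a new reading comes with each control period).
- grab_frame(name): name is "scene" or "side" or "wrist"; returns a dict with "pixels" (480x640x3 uint8, red, green, blue), "vfov" (degrees; the focal length in pixels is half the picture's height over the tangent of half this angle, whatever the lens; pixels are square), "cx", "cy" (the principal point, pixels), "extrinsics" (4x4, takes a point from world to camera coordinates). Camera axes: x right, y up, looking along -z (the intrinsics and any distortion apply to the point x, -y, -z); pixel columns grow to the right and rows downward; lengths in m; the calibration is good to about 2 mm. A picture is of the moment at which its call begins. There is no depth.
- job_done(): hands the job in, once; it reports no verdict.
The state is a dict: "t": time; "q": joint angles; "qd": joint speeds; "joint_efforts": joint torques, N m; "eef_pos": TCP position; "ee_rot": TCP orientation; "force": force on the tool from outside, world axes, zero at the start; "moment": the same for the moment, N m; "width": finger opening in m.
Only numpy, scipy, OpenCV 4.12 (cv2) and the standard library are available. Lean on these libraries where they do the work, as an engineer would, in place of code of your own. Each camera call takes 0.05 s, during which the arm holds its last target.

## Working session

There is one attempt and no reset: what is moved stays moved. The work goes in short steps, Python scripts to look and compute and a shell command to move; the robot and the scene stay as the last step left them, time stands still between calls to the robot, and variables do not carry over. Pictures are saved under pics/ and viewed, and the job is handed in when it is done.

```bash
mkdir -p pics; ls; cat > h.py <<'E'
import numpy as np, cv2
from station import get_state, grab_frame, tcp_to_grasp
def snap(name,fn):
    f=grab_frame(name); cv2.imwrite('pics/'+fn,cv2.cvtColor(f['pixels'],cv2.COLOR_RGB2BGR)); np.save('pics/'+fn+'.npy',f,allow_pickle=True); return f
def load(fn): return np.load('pics/'+fn+'.npy',allow_pickle=True).item()
E
python3 - <<'E'
from h import *
for n in ["scene","side","wrist"]:
    f=snap(n,n+"0.png"); print(n,{k:(v if k!='pixels' else 0) for k,v in f.items()})
print(get_state(), tcp_to_grasp)
E
```

```text
pics
scene {'pixels': 0, 'vfov': 47.97285656535759, 'cx': 315.3108793633795, 'cy': 242.92658287803496, 'extrinsics': array([[-0.88521396, -0.46508348, -0.00967542,  0.51006179],
       [ 0.3585114 , -0.6953289 ,  0.62288626, -0.20809831],
       [-0.29642171,  0.54791887,  0.78225257, -1.13766982],
       [ 0.        ,  0.        ,  0.        ,  1.        ]])}
side {'pixels': 0, 'vfov': 55.927346208992574, 'cx': 326.95553709075256, 'cy': 237.02200612573276, 'extrinsics': array([[-0.93448609, -0.35591365, -0.00782452,  0.53484321],
       [ 0.13365262, -0.37111978,  0.91891626, -0.11965907],
       [-0.32995867,  0.85766869,  0.39437506, -0.91521518],
       [ 0.        ,  0.        ,  0.        ,  1.        ]])}
wrist {'pixels': 0, 'vfov': 59.1039577342912, 'cx': 318.6463456013457, 'cy': 237.14187294943594, 'extrinsics': array([[-0.34325965,  0.93924002,  0.0010049 ,  0.67383174],
       [-0.90421927, -0.33017096, -0.27087756,  0.03481006],
       [-0.25408726, -0.09388999,  0.96261328, -0.38988375],
       [ 0.        ,  0.        ,  0.        ,  1.        ]])}
{'t': 0.15, 'q': array([-9.31896745e-01,  3.59218810e-01,  1.13277170e-02, -2.21618678e-04,
       -1.22408253e+00, -2.88099147e-01]), 'qd': array([ 0.00106081, -0.00250397,  0.0017445 ,  0.00192926, -0.00086019,
        0.00066593]), 'joint_efforts': array([-1.27807958e-03, -5.83275962e+01,  2.93292189e+01,  7.00116768e+00,
        8.78053339e-03, -1.14856452e-04]), 'eef_pos': array([ 0.23182373, -0.63359112,  0.22587157]), 'ee_rot': array([0.1129476 , 1.56960073, 2.03446893]), 'force': array([-0.82778658,  0.18454369, -0.35874557]), 'moment': array([ 0.00718868, -0.03291108, -0.01984338]), 'width': 0.0878230639320797} 0.0188
```

View pics/scene0.png

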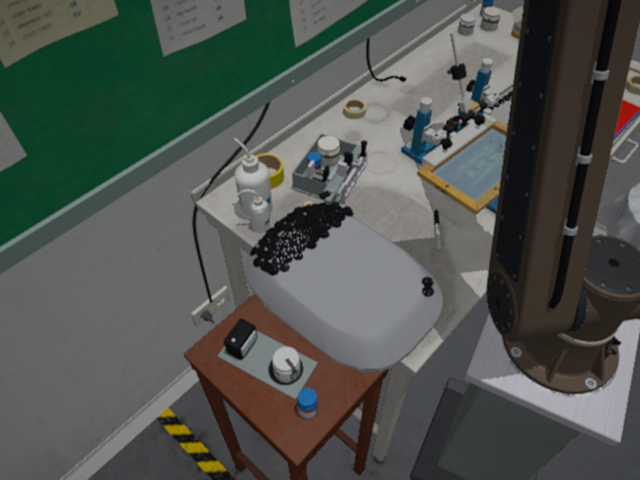

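View pics/side0.png

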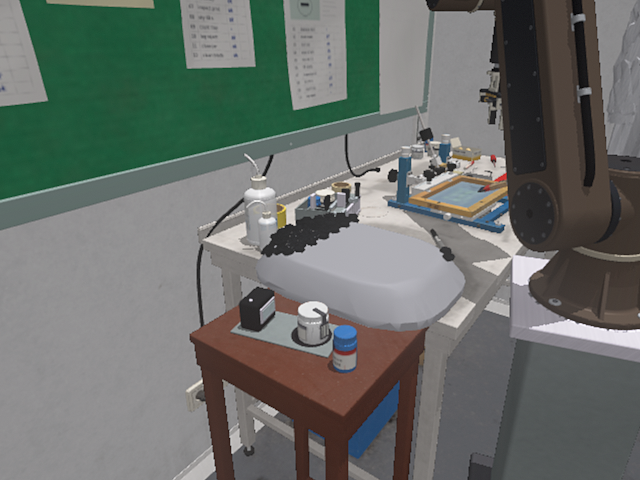

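View pics/wrist0.png

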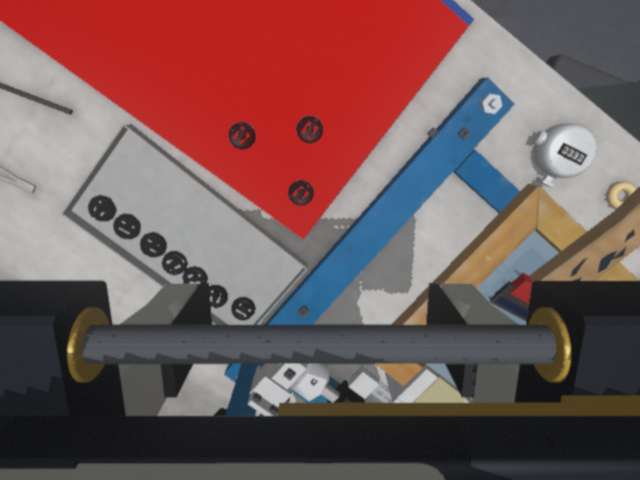

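```bash
cat >> h.py <<'E'
def ray(f,u,v):
    E=f['extrinsics'];R=E[:3,:3];t=E[:3,3];F=240/np.tan(np.radians(f['vfov'])/2)
    d=np.array([(u-f['cx'])/F,-(v-f['cy'])/F,-1.]);o=-R.T@t
    d=R.T@d; return o,d/np.linalg.norm(d)
def onz(f,u,v,z):
    o,d=ray(f,u,v); return o+d*(z-o[2])/d[2]
def tri(*a):
    A=np.zeros((3,3));b=np.zeros(3)
    for f,u,v in a:
        o,d=ray(f,u,v);P=np.eye(3)-np.outer(d,d);A+=P;b+=P@o
    X=np.linalg.solve(A,b)
    return X,[float(np.linalg.norm((np.eye(3)-np.outer(ray(*q)[1],ray(*q)[1]))@(X-ray(*q)[0]))) for q in a]
def proj(f,X):
    E=f['extrinsics'];c=E[:3,:3]@np.asarray(X)+E[:3,3];F=240/np.tan(np.radians(f['vfov'])/2)
    return np.array([f['cx']+F*c[0]/-c[2],f['cy']-F*c[1]/-c[2]])
def crop(fn,x0,y0,x1,y1,s,out):
    im=cv2.imread('pics/'+fn)[y0:y1,x0:x1]
    cv2.imwrite('pics/'+out,cv2.resize(im,None,fx=s,fy=s,interpolation=cv2.INTER_CUBIC))
E
python3 - <<'E'
from h import *
a=load('scene0.png');b=load('side0.png')
for f in(a,b): print(ray(f,320,240)[0])
for n,p,q in [("padL",(219,358),(233,330)),("padfrontright",(306,390),(331,352)),("smallpot top",(307,393),(345,330)),("jar top",(286,356),(313,308)),("tablecorner near",(300,450),(343,418)),("beaker top",(247,145),(258,180)),("cratewhitepot",(328,145),(341,187)),("blobdot",(427,287),(447,252)),("blob left hair",(258,250),(265,247)),("hair top r",(350,212),(357,217))]:
    print(n,tri((a,*p),(b,*q)))
crop('scene0.png',270,120,400,220,6,'c1.png');crop('side0.png',260,160,390,240,6,'c2.png')
crop('scene0.png',190,300,340,420,5,'c3.png');crop('side0.png',220,270,380,390,5,'c4.png')
E
```

```text
[0.1888894  0.7158753  1.02450179]
[0.2138131  0.93090156 0.4750796 ]
padL (array([0.61006046, 0.36457838, 0.00951434]), [0.0011885590168900513, 0.0011885590168901371])
padfrontright (array([ 0.42908483,  0.33623759, -0.01156859]), [0.0074506853823806, 0.0074506853823806665])
smallpot top (array([0.40170458, 0.36546313, 0.06024262]), [0.0005563875594333832, 0.0005563875594335166])
jar top (array([0.4762677 , 0.31559782, 0.05493928]), [0.0011157151739971376, 0.0011157151739972372])
tablecorner near (array([ 0.38187137,  0.43401877, -0.04993857]), [0.0005433879818179831, 0.0005433879818180392])
beaker top (array([ 0.81239027, -0.10075052,  0.13898126]), [0.0042526851122962886, 0.004252685112296447])
cratewhitepot (array([ 0.63568445, -0.22551916,  0.1053878 ]), [0.019948737059886923, 0.019948737059886784])
blobdot (array([0.28546097, 0.04706358, 0.07359513]), [0.0011175281897268402, 0.001117528189726929])
blob left hair (array([0.66922418, 0.11664489, 0.05472213]), [0.006538058686445619, 0.00653805868644561])
hair top r (array([ 0.5165901 , -0.06228542,  0.08323022]), [9.219397348455608e-05, 9.219397348444746e-05])
```

View pics/c1.png

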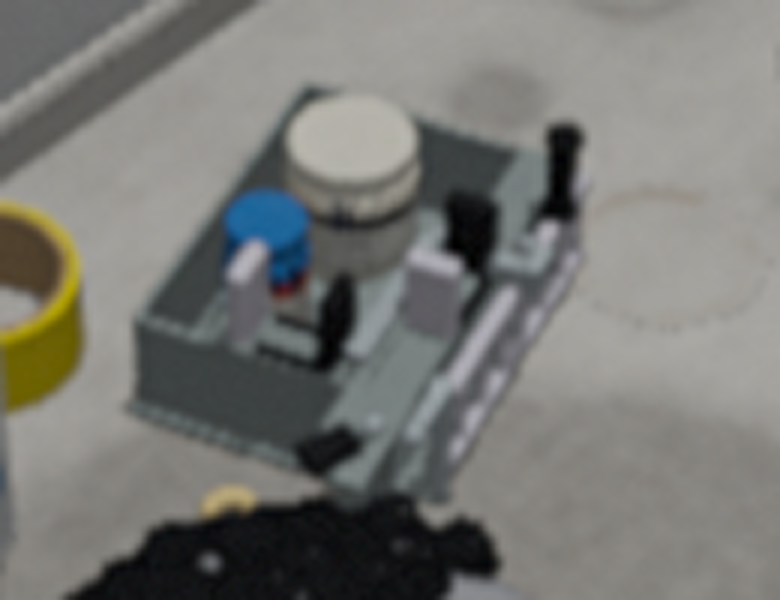

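View pics/c2.png

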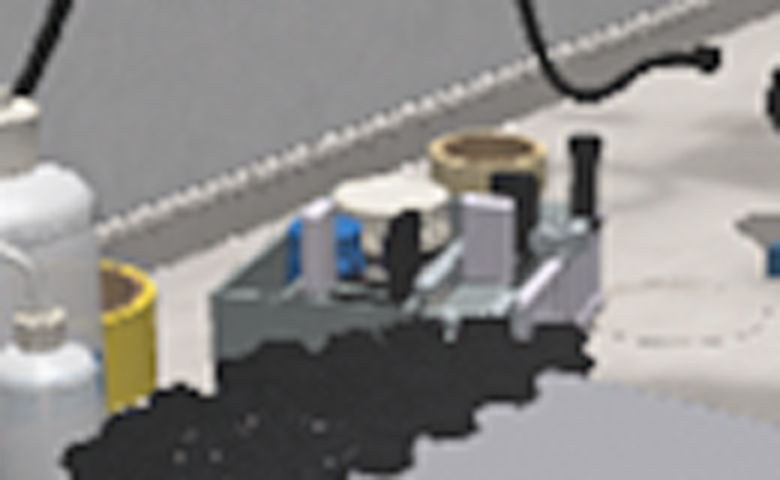

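View pics/c3.png

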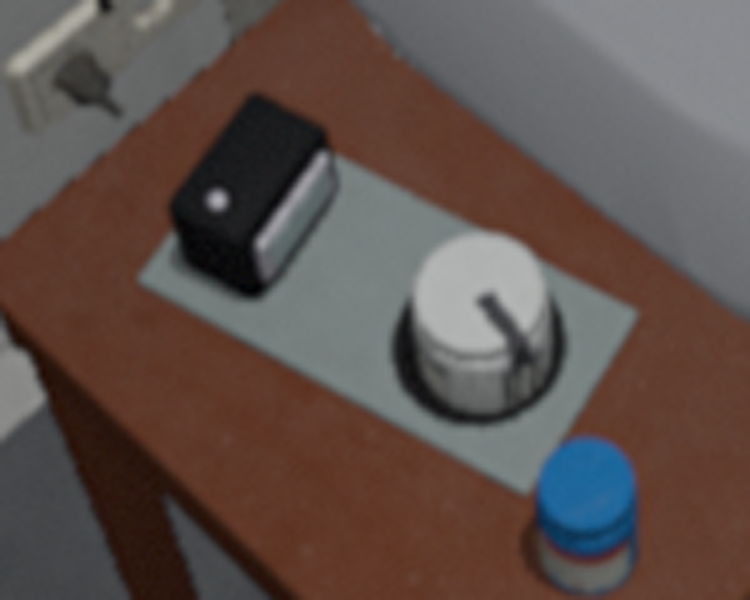

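View pics/c4.png

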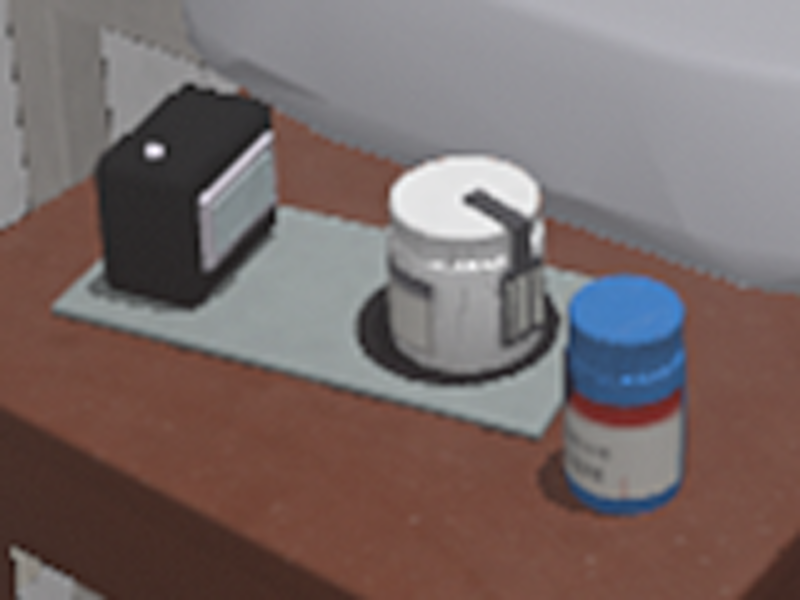

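```bash
cat >> h.py <<'E'
from scipy.spatial.transform import Rotation as Ro
def rpy(e): return Ro.from_euler('xyz',e)
def down(phi):
    c,s=np.cos(phi),np.sin(phi)
    return Ro.from_matrix(np.array([[0,0,-1],[-s,c,0],[c,s,0]]).T)
def rows(goals,pos=None,rot=None):
    # goals: (x,y,z,phi_deg) TCP; from current measured pose unless given
    s=get_state()
    p=s['eef_pos'] if pos is None else np.array(pos); R=rpy(s['ee_rot']) if rot is None else rot
    for g in goals:
        d=R.inv().apply(np.array(g[:3])-p); w=(R.inv()*down(np.radians(g[3]))).as_rotvec()
        print(g, np.round(d,4), np.round(w,3))
def phi():
    s=get_state();z=rpy(s['ee_rot']).as_matrix()[:,2]; return np.degrees(np.arctan2(z[1],z[0]))
E
python3 - <<'E'
from h import *
s=get_state();print(rpy(s['ee_rot']).as_matrix().round(3),phi(),np.degrees(s['q']))
f=load('wrist0.png');R=rpy(s['ee_rot']);c=ray(f,0,0)[0];print("cam in tool",R.inv().apply(c-s['eef_pos']),R.inv().apply(ray(f,f['cx'],f['cy'])[1]))
a=load('scene0.png');b=load('side0.png')
def T(n,p,q): print(n,[x for x in tri((a,*p),(b,*q))])
C1=lambda u,v:(270+u/6,120+v/6);C2=lambda u,v:(260+u/6,160+v/6)
C3=lambda u,v:(190+u/5,300+v/5);C4=lambda u,v:(220+u/5,270+v/5)
T("knob top",C1(563,132),C2(585,143))
T("cr leftrear",C1(140,318),C2(215,295))
T("lug2? ",C1(436,262),C2(488,205))
T("lug1",C1(250,250),C2(320,210))
T("tab1",C1(343,285),C2(405,215))
T("tab2",C1(470,200),C2(515,178))
T("pad left corner",C3(138,280),C4(52,308))
T("pad right near",C3(525,492),C4(545,435))
T("jar top c",C3(480,285),C4(467,198))
T("tag top",C3(525,352),C4(522,230))
T("block dot",C3(217,200),C4(154,150))
T("window bl",C3(265,285),C4(205,265)); T("window tr",C3(330,160),C4(270,140))
T("pot top c",C3(588,485),C4(626,305))
E
```

```text
[[-0.001 -0.939 -0.344]
 [ 0.001 -0.344  0.939]
 [-1.     0.     0.001]] 110.0950579397117 [-5.33937504e+01  2.05817218e+01  6.49030375e-01 -1.26978149e-02
 -7.01347630e+01 -1.65068652e+01]
cam in tool [-0.15817741  0.0723752   0.00066467] [ 9.62577135e-01 -2.71007727e-01 -2.68206175e-04]
knob top [array([ 0.58400605, -0.28408208,  0.09849582]), [0.0007484823268952036, 0.0007484823268951353]]
cr leftrear [array([ 0.71635032, -0.14225558,  0.05226948]), [0.001923258586570813, 0.001923258586570837]]
lug2?  [array([ 0.60046612, -0.1915151 ,  0.09325429]), [0.0017057963648647507, 0.001705796364864716]]
lug1 [array([ 0.67312351, -0.16442661,  0.09139025]), [0.001072425367528895, 0.0010724253675287734]]
tab1 [array([ 0.62838484, -0.15970883,  0.09510258]), [0.0022802251916949024, 0.0022802251916947424]]
tab2 [array([ 0.60228803, -0.23116315,  0.09454042]), [0.0003122895523507847, 0.0003122895523505391]]
pad left corner [array([6.19432200e-01, 3.59023514e-01, 1.61780827e-04]), [0.001542550493635511, 0.0015425504936354563]]
pad right near [array([ 0.43018699,  0.36404495, -0.0005145 ]), [9.636982181481868e-05, 9.6369821814832e-05]]
jar top c [array([0.4756336, 0.3163257, 0.0523439]), [0.0007810715373016492, 0.0007810715373015573]]
tag top [array([0.44626301, 0.33528232, 0.0572878 ]), [0.0023188016638525217, 0.002318801663852456]]
block dot [array([0.58616027, 0.33576068, 0.05951707]), [0.0014068304261987425, 0.0014068304261985998]]
window bl [array([0.5631751 , 0.34482448, 0.0224782 ]), [0.0018593700937067558, 0.0018593700937067426]]
window tr [array([0.56208278, 0.29313242, 0.0444156 ]), [0.002349950223362537, 0.002349950223362632]]
pot top c [array([0.39735866, 0.37355137, 0.06446338]), [0.0018121009177483774, 0.001812100917748328]]
```

```bash
python3 - <<'E'
from h import *
rows([(0.232,-0.634,0.36,110),(0.40,-0.45,0.38,120),(0.47,-0.25,0.38,140)])
E
```

```text
(0.232, -0.634, 0.36, 110) [-0.1341 -0.     -0.0003] [ 0.002  0.001 -0.   ]
(0.4, -0.45, 0.38, 120) [-0.154  -0.221   0.1148] [-0.173  0.001 -0.   ]
(0.47, -0.25, 0.38, 140) [-0.1538 -0.3555  0.2786] [-0.522  0.001  0.   ]
```

```bash
python3 -m crank '[[-0.06,0,0,0,0,0,1],[-0.12,0,0,0,0,0,1],[-0.134,-0.05,0.02,0,0,0,1],[-0.15,-0.1,0.05,-0.1,0,0,1],[-0.154,-0.15,0.08,-0.15,0,0,1],[-0.154,-0.2,0.12,-0.25,0,0,1],[-0.154,-0.25,0.16,-0.35,0,0,1],[-0.154,-0.3,0.2,-0.45,0,0,1],[-0.154,-0.34,0.24,-0.5,0,0,1],[-0.154,-0.356,0.279,-0.52,0,0,1]]'; python3 -m crank '[[0,0,0,0,0,0,1],[0,0,0,0,0,0,1]]'; python3 - <<'E'
from h import *
snap('wrist','w1.png');print(phi(),get_state()['q'])
E
```

```text
t: 1.4
eef_pos: [0.4714, -0.2471, 0.3797]
ee_rot: [0.282, 1.57, 2.727]
force: [-0.7, -0.2, 0.7]
width: 0.0876
t: 1.65
eef_pos: [0.4704, -0.2495, 0.3806]
ee_rot: [2.31, 1.571, -1.532]
force: [-0.3, 0.4, 0.4]
width: 0.0875
139.8671262677577 [-1.20163996e-01  5.84214332e-02 -2.98791448e-02  1.28251170e-04
 -1.48272563e+00 -5.80298070e-01]
```

View pics/w1.png

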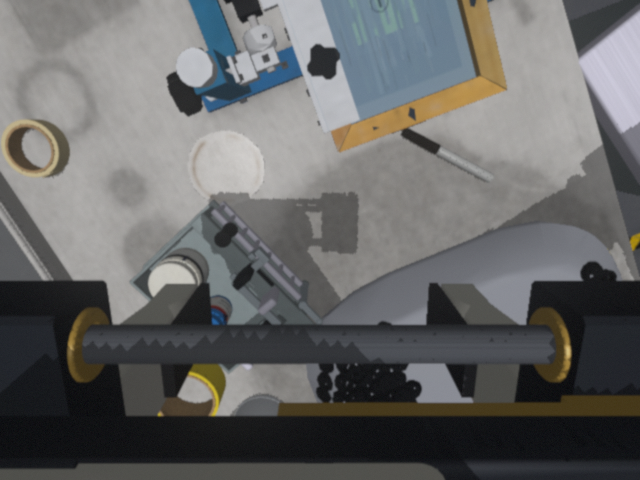

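```bash
python3 - <<'E'
from h import *
rows([(0.46,-0.05,0.40,175),(0.46,0.18,0.40,220)])
E
```

```text
(0.46, -0.05, 0.4, 175) [-0.0195 -0.1463  0.1368] [-0.613  0.    -0.   ]
(0.46, 0.18, 0.4, 220) [-0.0196 -0.3222  0.285 ] [-1.399  0.    -0.   ]
```

```bash
python3 -m crank '[[-0.02,-0.05,0.04,-0.18,0,0,1],[-0.02,-0.1,0.09,-0.36,0,0,1],[-0.02,-0.146,0.137,-0.54,0,0,1],[-0.02,-0.146,0.137,-0.613,0,0,1],[-0.02,-0.146,0.137,-0.613,0,0,1]]'; python3 - <<'E'
from h import *
snap('wrist','w2.png')
rows([(0.46,0.18,0.40,220)])
E
```

```text
t: 2.33
eef_pos: [0.4598, -0.0496, 0.4006]
ee_rot: [1.781, 1.571, -1.447]
force: [0.7, -0.9, 0.1]
width: 0.0876
(0.46, 0.18, 0.4, 220) [ 0.0004 -0.2294  0.0202] [-0.787  0.    -0.   ]
```

View pics/w2.png

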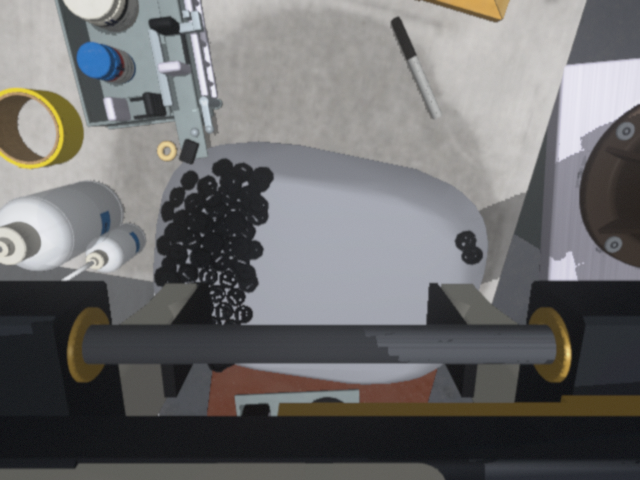

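```bash
python3 - <<'E'
from h import *
a=load('scene0.png');b=load('side0.png');c=load('w1.png');d=load('w2.png')
print(tri((a,427,287),(b,447,252),(d,469,247)))
# bead top-right of cluster
print(tri((a,345,212),(b,352,217),(d,263,176)))
crop('scene0.png',240,190,450,370,3.8,'c5.png')
# pillow outline rays assumptions
for p in [(155,250),(290,143),(488,240),(330,383),(440,372),(225,372),(160,190)]: print(p,onz(d,*p,0.0).round(3),onz(d,*p,0.07).round(3))
crop('w2.png',50,0,270,190,3.5,'c6.png')
E
```

```text
(array([0.28596375, 0.04366261, 0.07084832]), [0.0017453944993263792, 0.0014669159070035708, 0.0006783565484597893])
(array([ 0.5266771 , -0.06227125,  0.07990275]), [0.0026732789935651224, 0.003292854836075794, 0.004993647443533886])
(155, 250) [0.695 0.034 0.   ] [0.665 0.014 0.07 ]
(290, 143) [ 0.494 -0.094  0.   ] [ 0.489 -0.098  0.07 ]
(488, 240) [0.236 0.059 0.   ] [0.263 0.036 0.07 ]
(330, 383) [0.47  0.266 0.   ] [0.468 0.217 0.07 ]
(440, 372) [0.304 0.261 0.   ] [0.323 0.213 0.07 ]
(225, 372) [0.626 0.233 0.   ] [0.605 0.189 0.07 ]
(160, 190) [ 0.672 -0.048  0.   ] [ 0.645 -0.057  0.07 ]
```

View pics/c6.png

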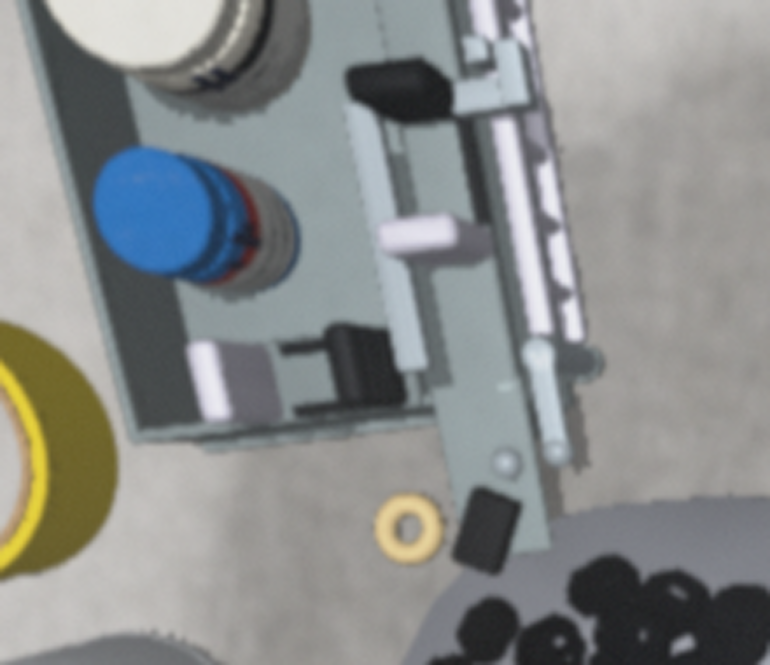

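View pics/c5.png

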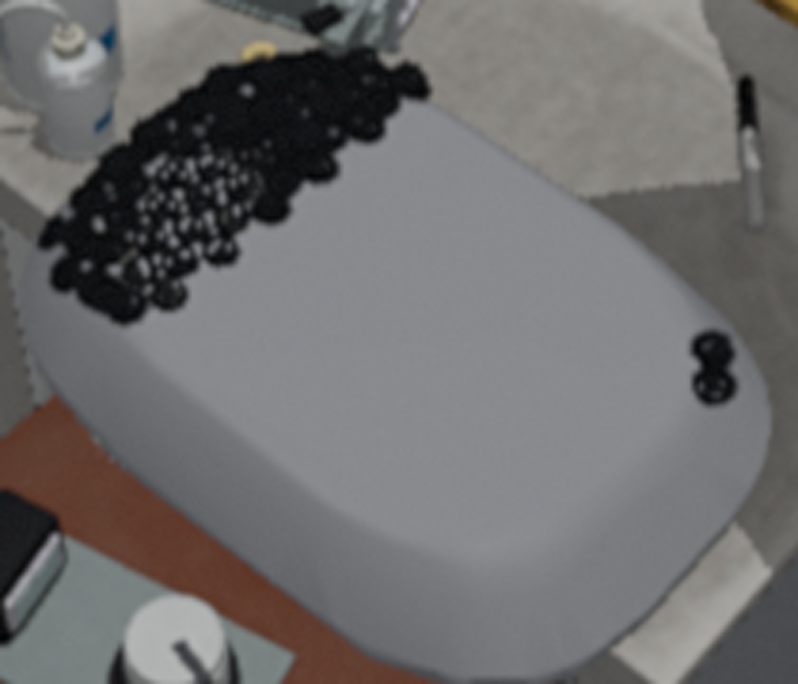

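```bash
python3 - <<'E'
from h import *
a=load('scene0.png');b=load('side0.png')
def at_y(f,u,v):
    o,d=ray(f,u,v)
    for y in [-0.1,-0.05,0,.05,.1,.15,.2,.25,.3]:
        X=o+d*(y-o[1])/d[1]; print('  ',X.round(3))
print('side far sil');at_y(b,370,223);at_y(b,430,238)
print('scene near lower');at_y(a,335,359)
print('side near lower');at_y(b,380,322);at_y(b,330,310)
E
```

```text
side far sil
   [ 0.494 -0.1    0.057]
   [ 0.48  -0.05   0.077]
   [0.466 0.    0.097]
   [0.453 0.05  0.117]
   [0.439 0.1   0.138]
   [0.426 0.15  0.158]
   [0.412 0.2   0.178]
   [0.399 0.25  0.199]
   [0.385 0.3   0.219]
   [ 0.342 -0.1    0.037]
   [ 0.336 -0.05   0.059]
   [0.33 0.   0.08]
   [0.323 0.05  0.101]
   [0.317 0.1   0.122]
   [0.311 0.15  0.144]
   [0.305 0.2   0.165]
   [0.298 0.25  0.186]
   [0.292 0.3   0.207]
scene near lower
   [ 0.556 -0.1   -0.776]
   [ 0.534 -0.05  -0.666]
   [ 0.511  0.    -0.556]
   [ 0.489  0.05  -0.445]
   [ 0.466  0.1   -0.335]
   [ 0.444  0.15  -0.225]
   [ 0.421  0.2   -0.114]
   [ 0.399  0.25  -0.004]
   [0.376 0.3   0.107]
side near lower
   [ 0.456 -0.1   -0.231]
   [ 0.445 -0.05  -0.196]
   [ 0.433  0.    -0.162]
   [ 0.421  0.05  -0.128]
   [ 0.409  0.1   -0.094]
   [ 0.398  0.15  -0.06 ]
   [ 0.386  0.2   -0.025]
   [0.374 0.25  0.009]
   [0.362 0.3   0.043]
   [ 0.603 -0.1   -0.224]
   [ 0.584 -0.05  -0.19 ]
   [ 0.565  0.    -0.156]
   [ 0.546  0.05  -0.122]
   [ 0.528  0.1   -0.089]
   [ 0.509  0.15  -0.055]
   [ 0.49   0.2   -0.021]
   [0.471 0.25  0.013]
   [0.452 0.3   0.047]
```

```bash
python3 - <<'E'
from h import *
rows([(0.55,0.18,0.27,215)])
E
```

```text
(0.55, 0.18, 0.27, 215) [ 0.1304 -0.2374 -0.0694] [-0.7  0.  -0. ]
```

```bash
python3 -m crank '[[0.02,-0.05,-0.01,-0.18,0,0,1],[0.05,-0.1,-0.03,-0.36,0,0,1],[0.08,-0.16,-0.05,-0.53,0,0,1],[0.11,-0.21,-0.06,-0.7,0,0,1],[0.13,-0.237,-0.07,-0.7,0,0,1],[0.13,-0.237,-0.07,-0.7,0,0,1]]'; python3 - <<'E'
from h import *
snap('wrist','w3.png')
E
```

```text
t: 3.12
eef_pos: [0.5506, 0.1799, 0.267]
ee_rot: [-0.006, 1.565, -2.537]
force: [-0.3, -0.9, 0.0]
width: 0.0878
```

View pics/w3.png

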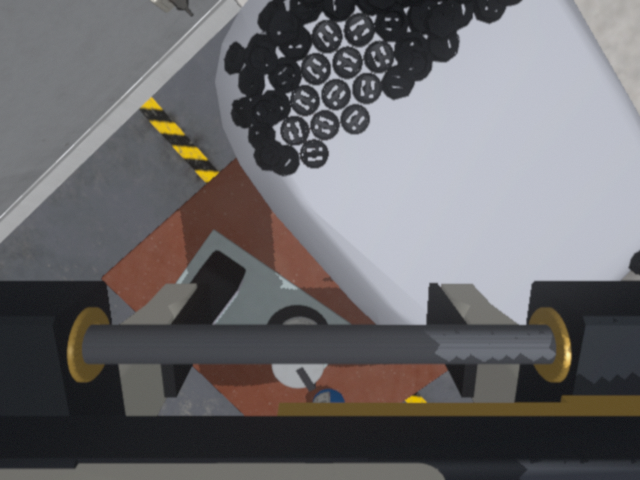

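```bash
python3 - <<'E'
from h import *
rows([(0.40,0.42,0.27,215)])
E
```

```text
(0.4, 0.42, 0.27, 215) [-0.0015 -0.2837 -0.0146] [-0.001  0.004 -0.   ]
```

```bash
python3 -m crank '[[-0.003,-0.06,0,0,0.004,0,1],[-0.003,-0.12,0,0,0.004,0,1],[-0.003,-0.18,-0.01,0,0.004,0,1],[-0.003,-0.24,-0.01,0,0.004,0,1],[-0.003,-0.284,-0.015,0,0.004,0,1],[-0.003,-0.284,-0.015,0,0.004,0,1]]'; python3 - <<'E'
from h import *
snap('wrist','w4.png'); print(get_state()['q'])
E
```

```text
t: 3.92
eef_pos: [0.3989, 0.4223, 0.2743]
ee_rot: [-3.063, 1.566, 0.692]
force: [0.1, -0.8, 0.6]
width: 0.0878
[ 1.15022742  0.17318111 -0.13255827  0.00247356 -1.26077041 -0.53860789]
```

View pics/w4.png

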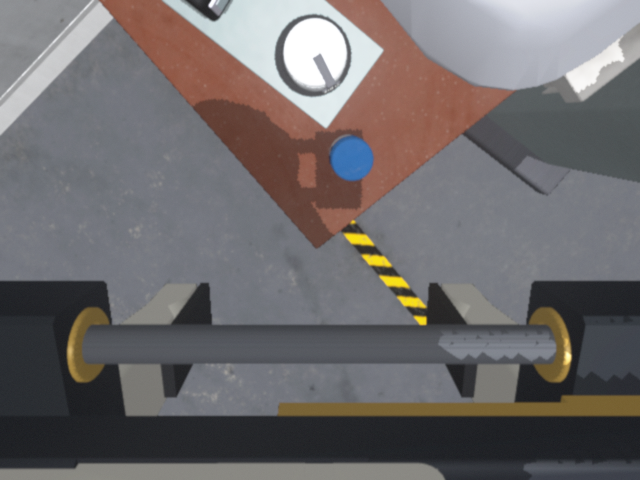

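```bash
python3 - <<'E'
from h import *
f=load('w4.png');im=f['pixels'].astype(int)
w=(im.min(2)>215).astype(np.uint8)
w[:, :260]=0;w[:,360:]=0;w[110:]=0
c=max(cv2.findContours(w,0,2)[0],key=cv2.contourArea)
hull=cv2.convexHull(c); e=cv2.fitEllipse(hull);print(e,cv2.contourArea(hull))
crop('w4.png',150,0,400,190,3.1,'c7.png')
X=onz(f,*e[0],0.055);print(X)
E
```

```text
((308.4966125488281, 51.43634033203125), (102.37740325927734, 126.43099975585938), 138.80824279785156) 9131.5
[0.47949367 0.3255463  0.055     ]
```

View pics/c7.png

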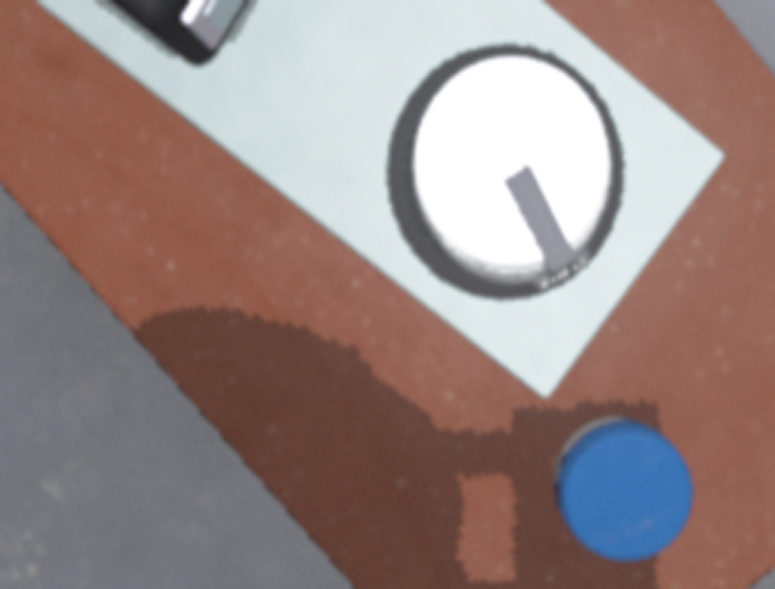

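```bash
python3 - <<'E'
from h import *
f=load('w4.png')
P=lambda u,v,z:onz(f,150+u/3.1,v/3.1,z)
j=P(512,158,.055);i=P(517,174,.055);o=P(562,258,.055)
ang=lambda a,b:np.degrees(np.arctan2(*(b-a)[1::-1]))
print(j,i,o,'strip',ang(i,o),ang(j,o))
A=P(547,398,0);B=P(725,154,0);C=P(40,0,0);D=P(540,0,0)
print(A,B,C,D,'edges',ang(A,C),ang(B,D),ang(A,B)+90, 'pad mid', (A+B)/2)
print('pot',P(625,490,.064))
a=load('scene0.png');b=load('side0.png')
C3=lambda u,v:(190+u/5,300+v/5);C4=lambda u,v:(220+u/5,270+v/5)
print(tri((a,*C3(480,287)),(b,*C4(467,198)),(f,150+512/3.1,158/3.1)))
print(tri((a,*C3(525,492)),(b,*C4(545,435)),(f,150+547/3.1,398/3.1)))
E
```

```text
[0.47519853 0.3220941  0.055     ] [0.4718436  0.32456095 0.055     ] [0.44973009 0.33483977 0.055     ] strip 155.07002525407043 153.41434481939226
[0.43046071 0.36777867 0.        ] [0.42782926 0.27798406 0.        ] [0.61953653 0.36106675 0.        ] [0.49822984 0.27599209 0.        ] edges -2.033063926733894 -1.620742466134624 -1.67858432802025 pad mid [0.42914499 0.32288137 0.        ]
pot [0.39997715 0.37475453 0.064     ]
(array([0.47428983, 0.32055676, 0.05588796]), [0.0023120646978135513, 0.0005959899643613312, 0.0018281722036189562])
(array([0.42972629, 0.36649461, 0.0020875 ]), [0.0014632962681772053, 0.0007703586525418942, 0.001484104829040227])
```

```bash
python3 - <<'E'
from h import *
rows([(0.4745,0.3205,0.15,245),(0.4745,0.3205,0.016,245)])
E
```

```text
(0.4745, 0.3205, 0.15, 245) [ 0.1243  0.1255 -0.003 ] [-0.522 -0.005 -0.001]
(0.4745, 0.3205, 0.016, 245) [ 0.2583  0.1255 -0.0023] [-0.522 -0.005 -0.001]
```

```bash
python3 -m crank '[[0.02,0.06,0,-0.17,-0.005,0,1],[0.06,0.12,-0.003,-0.35,-0.005,0,1],[0.1,0.1255,-0.003,-0.522,-0.005,-0.001,1],[0.124,0.1255,-0.003,-0.522,-0.005,-0.001,1],[0.124,0.1255,-0.003,-0.522,-0.005,-0.001,1],[0.124,0.1255,-0.003,-0.522,-0.005,-0.001,1]]'; python3 - <<'E'
from h import *
snap('scene','s5.png');snap('side','d5.png');crop('scene0.png',190,300,340,420,5,'x.png')
crop('s5.png',170,230,370,420,4,'c8.png');crop('d5.png',200,150,400,390,3,'c9.png');
rows([(0.4745,0.3205,0.016,245)])
E
```

```text
t: 4.72
eef_pos: [0.4751, 0.3204, 0.1512]
ee_rot: [2.415, 1.57, 0.407]
force: [-0.6, 0.8, 1.0]
width: 0.0878
(0.4745, 0.3205, 0.016, 245) [ 1.354e-01 -1.000e-04  9.000e-04] [ 0.    -0.002 -0.001]
```

View pics/c8.png

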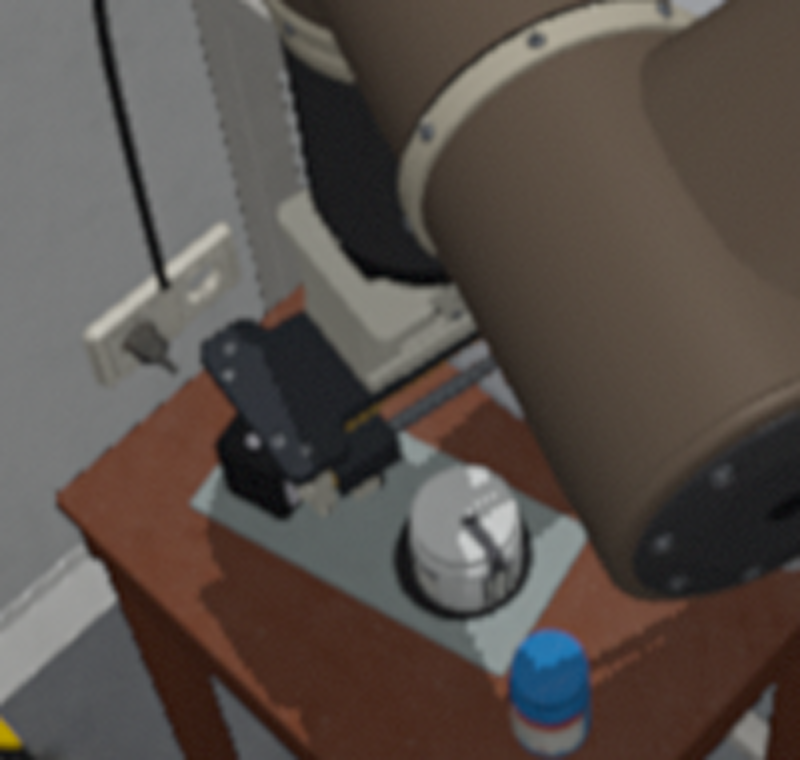

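View pics/c9.png

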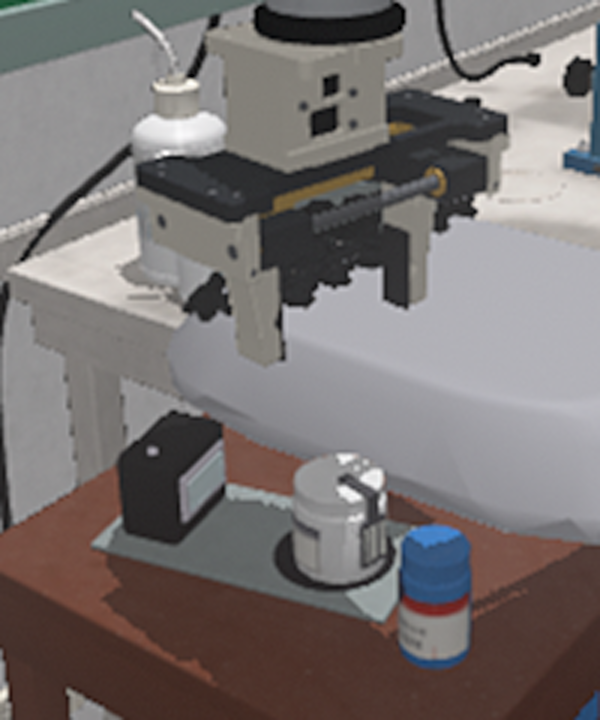

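```bash
python3 -m crank '[[0.03,0,0.001,0,-0.002,0,1],[0.06,0,0.001,0,-0.002,0,1],[0.085,0,0.001,0,-0.002,0,1],[0.1,0,0.001,0,-0.002,0,1],[0.1,0,0.001,0,-0.002,0,1]]';  python3 -m crank '[[0.012,0,0,0,0,0,1],[0.024,0,0,0,0,0,1],[0.034,0,0,0,0,0,1],[0.034,0,0,0,0,0,1]]'; python3 - <<'E'
from h import *
snap('side','d6.png')
crop('d6.png',200,150,400,390,3,'c10.png');
E
```

```text
t: 5.45
eef_pos: [0.4733, 0.3197, 0.0494]
ee_rot: [-0.091, 1.567, -2.097]
force: [-0.5, -0.8, 0.1]
width: 0.0876
t: 5.95
eef_pos: [0.473, 0.319, 0.0145]
ee_rot: [-0.138, 1.566, -2.145]
force: [0.1, -0.2, 0.0]
width: 0.0876
```

View pics/c10.png

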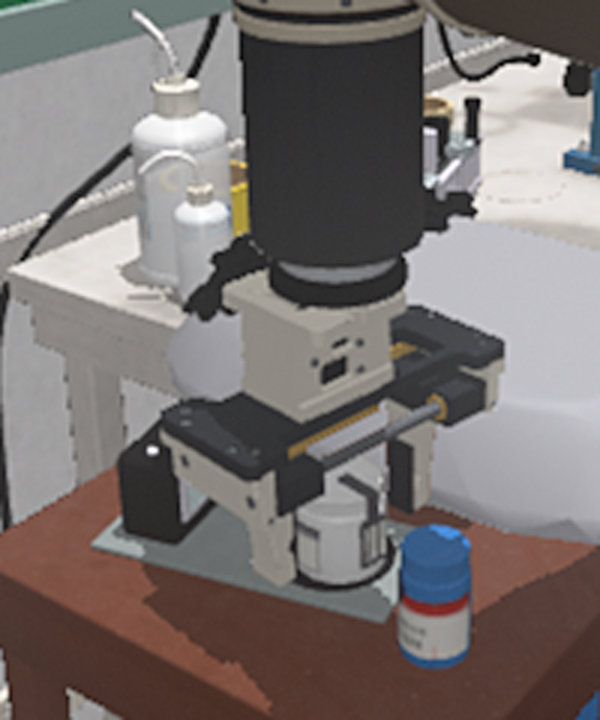

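```bash
python3 -m crank '[[0,0,0,0,0,0,0.6],[0,0,0,0,0,0,0.5],[0,0,0,0,0,0,0.5],[0,0,0,0,0,0,0.5],[0,0,0,0,0,0,0.5],[0,0,0,0,0,0,0.5]]' 15; python3 - <<'E'
from h import *
s=get_state();print(s['q'],phi(),s['moment'])
E
```

```text
t: 6.75
eef_pos: [0.4736, 0.3199, 0.0158]
ee_rot: [-0.008, 1.568, -2.014]
force: [-0.5, 1.0, 1.3]
width: 0.0538
[ 9.36622368e-01  4.13884702e-01 -4.61107946e-01  7.06632864e-04
 -6.98157934e-01  1.97955851e-01] -114.96241031835295 [ 0.29701744  0.0264037  -0.01135405]
```

```bash
python3 -m crank '[[0,0,0,0.12,0,0,0.5],[0,0,0,0.26,0,0,0.5],[0,0,0,0.4,0,0,0.5],[0,0,0,0.5,0,0,0.5]]'; python3 -m crank '[[0,0,0,0.15,0,0,0.5],[0,0,0,0.3,0,0,0.5],[0,0,0,0.45,0,0,0.5]]';  python3 -m crank '[[0,0,0,0.15,0,0,0.5],[0,0,0,0.3,0,0,0.5],[0,0,0,0.45,0,0,0.5],[0,0,0,0.5,0,0,0.5]]'; python3 - <<'E'
from h import *
s=get_state();print(s['q'],phi(),s['moment'])
E
```

```text
t: 7.25
eef_pos: [0.4734, 0.3198, 0.0158]
ee_rot: [0.445, 1.568, -2.065]
force: [-1.7, 0.7, 2.8]
width: 0.0538
t: 7.62
eef_pos: [0.4733, 0.3196, 0.0158]
ee_rot: [0.884, 1.568, -2.078]
force: [-1.5, -0.7, 3.0]
width: 0.0536
t: 8.12
eef_pos: [0.473, 0.3193, 0.0158]
ee_rot: [1.32, 1.567, -2.14]
force: [-3.1, -0.6, 5.7]
width: 0.0533
[ 9.36683688e-01  4.13473641e-01 -4.61710206e-01  3.81191152e-04
 -6.99368633e-01 -1.25499256e+00] 161.77888733088423 [-0.00650621  1.09898191  0.07699406]
```

```bash
python3 - <<'E'
from h import *
snap('side','d7.png');snap('scene','s7.png')
crop('d7.png',200,150,400,390,3,'c11.png');crop('s7.png',170,230,370,420,4,'c12.png')
E
```

```text
(no output)
```

View pics/c11.png

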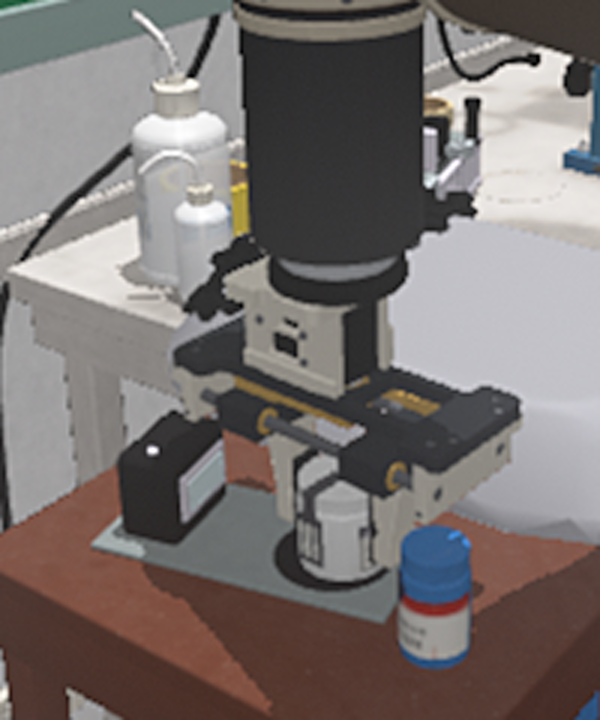

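View pics/c12.png

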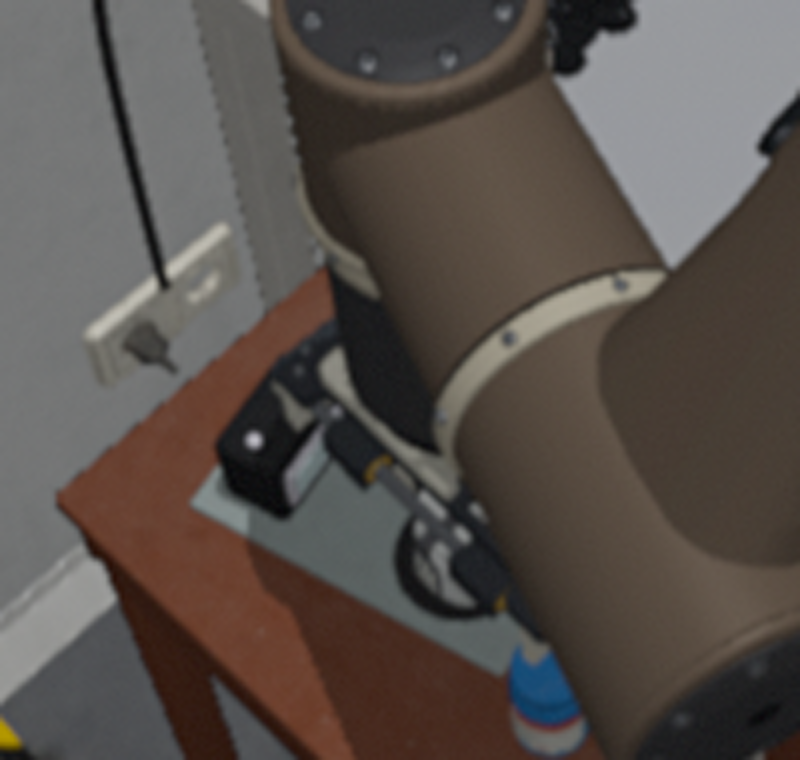

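```bash
python3 -m crank '[[-0.0015,0,0,0,0,0,0.5],[-0.0015,0,0,0.0,0,0,0.5]]'; python3 - <<'E'
from h import *
s=get_state();print(s['force'],s['moment'])
E
python3 -m crank '[[0,0,0,0.15,0,0,0.5],[0,0,0,0.2,0,0,0.5]]';python3 - <<'E'
from h import *
s=get_state();print(s['force'],s['moment'],phi())
E
```

```text
t: 8.48
eef_pos: [0.4733, 0.3194, 0.0169]
ee_rot: [1.331, 1.567, -2.125]
force: [-1.0, 0.3, -1.9]
width: 0.0536
[-0.97130485  0.28922849 -1.90596469] [0.00746888 0.11145025 0.03670651]
t: 8.72
eef_pos: [0.4732, 0.3194, 0.0167]
ee_rot: [1.532, 1.567, -2.127]
force: [-0.5, 0.8, -0.8]
width: 0.0538
[-0.47473631  0.75625818 -0.82075182] [-0.01310385  0.06692126 -0.02246409] 150.33331059237923
```

```bash
python3 -m crank '[[0,0,0,0.17,0,0,0.5],[0,0,0,0.34,0,0,0.5],[0,0,0,0.5,0,0,0.5]]'; python3 -m crank '[[0,0,0,0.17,0,0,0.5],[0,0,0,0.34,0,0,0.5],[0,0,0,0.5,0,0,0.5],[0,0,0,0.57,0,0,0.5],[0,0,0,0.57,0,0,0.5]]';python3 - <<'E'
from h import *
s=get_state();print(s['force'],s['moment'],phi());rows([(0.4736,0.3199,0.0156,88.5)])
snap('side','d8.png')
crop('d8.png',200,150,400,390,3,'c13.png')
E
```

```text
t: 9.1
eef_pos: [0.4732, 0.3194, 0.0167]
ee_rot: [2.034, 1.567, -2.128]
force: [0.6, -0.1, -0.4]
width: 0.0536
t: 9.72
eef_pos: [0.4732, 0.3194, 0.0168]
ee_rot: [2.607, 1.567, -2.119]
force: [-0.3, -0.1, -1.6]
width: 0.0535
[-0.30123243 -0.13373308 -1.60566933] [ 0.01954154 -0.01505831 -0.00203672] 89.2299896172637
(0.4736, 0.3199, 0.0156, 88.5) [ 0.0012 -0.0003  0.0005] [ 0.013 -0.003 -0.002]
```

View pics/c13.png

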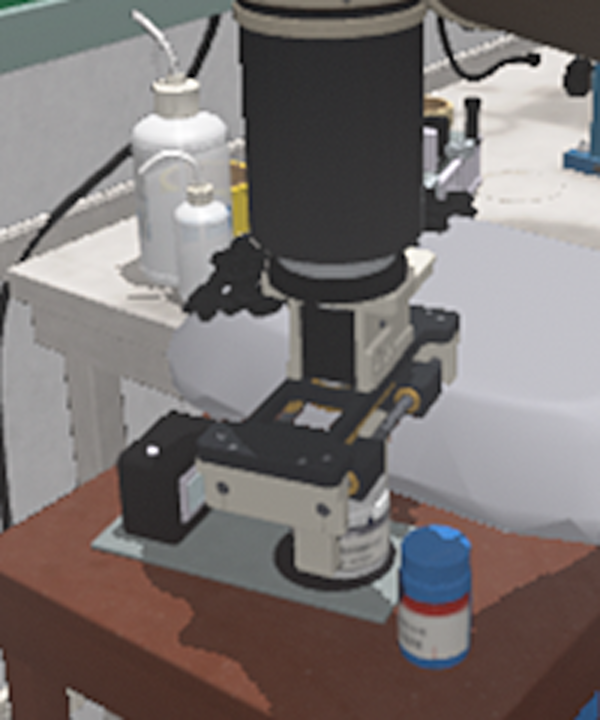

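```bash
python3 -m crank '[[0.001,0,0,0.012,0,0,0.5],[0.0015,0,0,0.012,0,0,0.5],[0.0015,0,0,0.012,0,0,0.5]]'; python3 -m crank '[[0,0,0,0,0,0,0.7],[0,0,0,0,0,0,0.9],[0,0,0,0,0,0,1],[0,0,0,0,0,0,1]]';  python3 -m crank '[[-0.03,0,0,0,0,0,1],[-0.08,0,0,0,0,0,1],[-0.14,0,0,0,0,0,1],[-0.2,0,0,0,0,0,1],[-0.255,0,0,0,0,0,1],[-0.26,0,0,0,0,0,1]]'; python3 - <<'E'
from h import *
print(get_state()['q'])
snap('side','d9.png');snap('scene','s9.png')
crop('d9.png',200,270,390,390,4,'c14.png');crop('s9.png',190,300,340,420,5,'c15.png')
E
```

```text
t: 10.15
eef_pos: [0.4734, 0.3196, 0.0159]
ee_rot: [2.683, 1.568, -2.055]
force: [-2.4, -0.5, 4.3]
width: 0.0541
t: 10.65
eef_pos: [0.4734, 0.3196, 0.0155]
ee_rot: [2.657, 1.568, -2.081]
force: [0.0, -0.3, 0.0]
width: 0.0845
t: 11.4
eef_pos: [0.4753, 0.3216, 0.2806]
ee_rot: [-0.883, 1.565, 0.662]
force: [0.2, 0.5, -0.9]
width: 0.0876
[ 9.36745269e-01  1.58409849e-01 -1.35957157e-01  1.55956473e-03
 -1.27113817e+00 -2.53385241e+00]
```

View pics/c14.png

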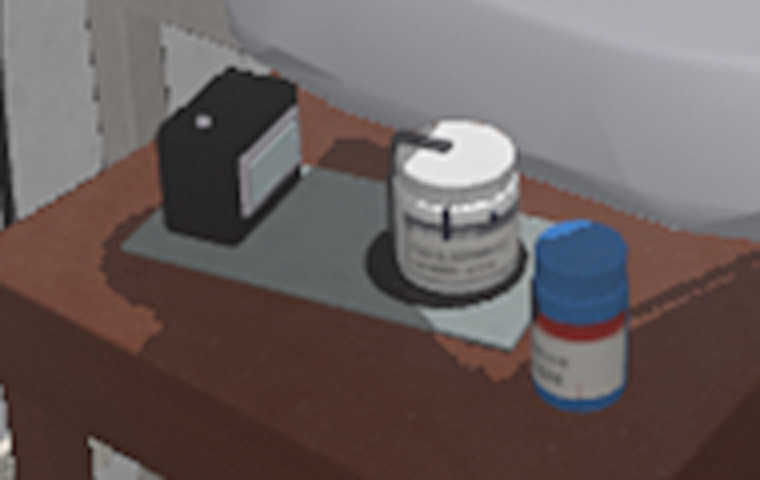

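View pics/c15.png

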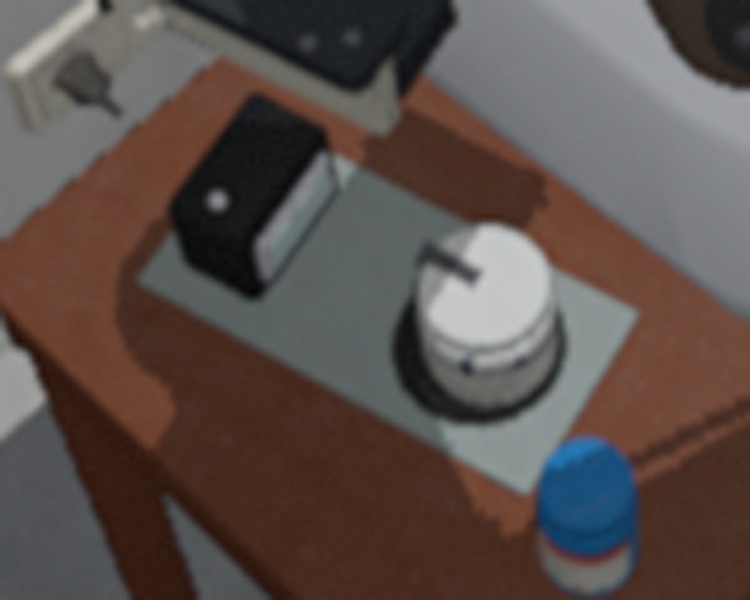

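```bash
python3 -m crank '[[0,-0.06,0,0,0,0,1],[0,-0.12,0,0,0,0,1],[0,-0.14,0,0,0,0,1],[0,-0.14,0,0,0,0,1],[0,-0.14,0,0,0,0,1]]'; python3 - <<'E'
from h import *
print(phi())
snap('wrist','w9.png');crop('w9.png',160,0,480,320,2,'c16.png')
E
```

```text
t: 12.12
eef_pos: [0.6129, 0.3164, 0.2738]
ee_rot: [2.455, 1.565, -2.284]
force: [-0.1, -1.1, -0.4]
width: 0.0878
88.49308654671151
```

View pics/c16.png

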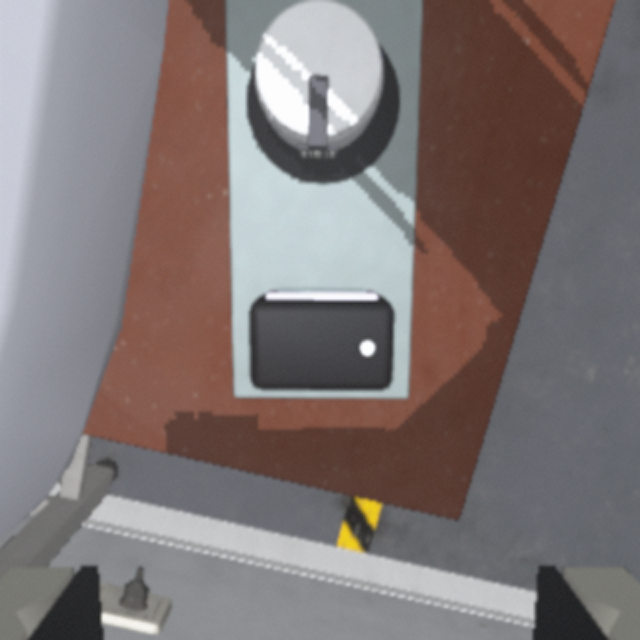

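```bash
python3 - <<'E'
from h import *
crop('w9.png',270,0,370,165,5,'c17.png')
crop('w9.png',270,0,370,110,7,'c18.png')
E
```

```text
(no output)
```

View pics/c17.png

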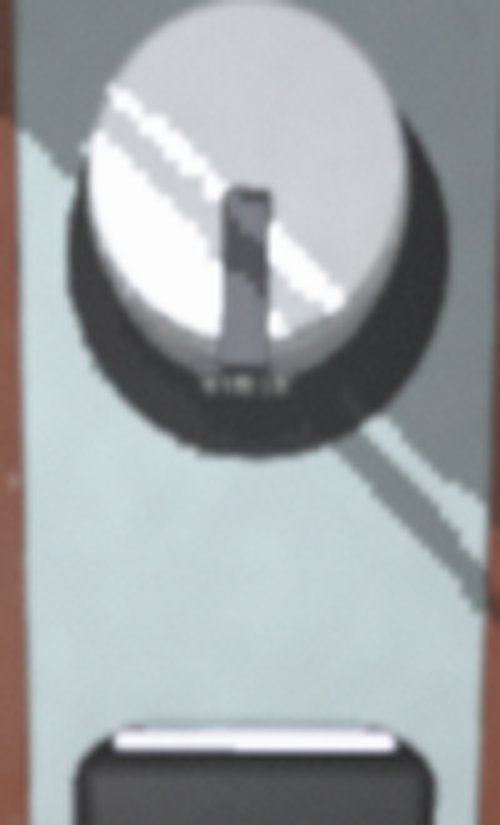

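View pics/c18.png

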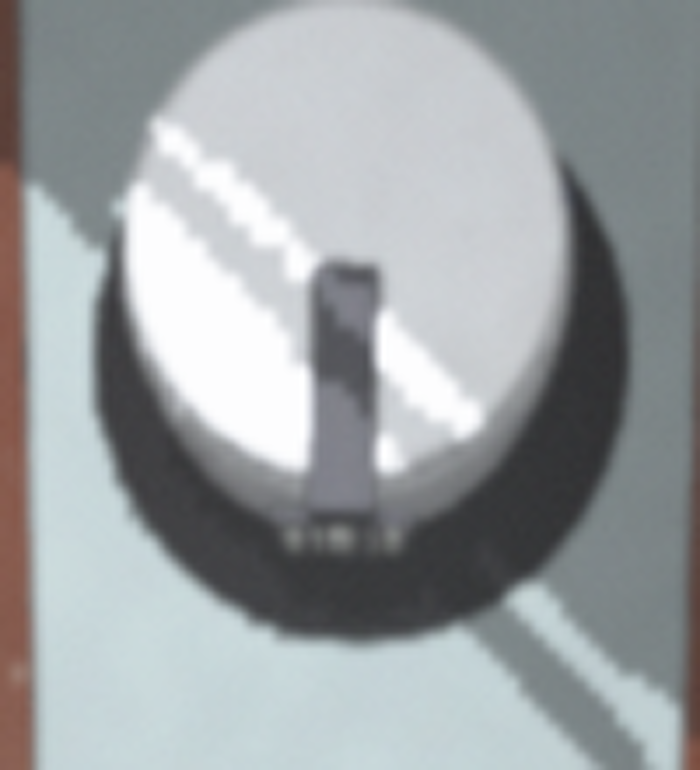

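```bash
python3 - <<'E'
from h import *
f=load('w9.png')
P=lambda u,v,z:onz(f,270+u/7,v/7,z)
ang=lambda a,b:np.degrees(np.arctan2(*(b-a)[1::-1]))
i=P(347,267,.056);o=P(342,470,.056);o2=P(342,508,.056)
t=P(342.5,540,.042)
j=P(348,235,.055)
print(i,o,o2,t,'strip',ang(i,o),ang(i,o2),'centre->',ang(j,o2), ang(j,t),j)
Q=lambda u,v,z:onz(f,270+u/5,v/5,z)
a,b=Q(113,741,.045),Q(396,741,.045);print('window',a,b,ang(a,b)-90, (a+b)/2, ang(j,(a+b)/2))
for L in[((17,300),(28,750)),((490,640),(479,825))]: print('pad edge',ang(Q(*L[0],0),Q(*L[1],0)))
E2=lambda u,v:onz(f,160+u/2,v/2,0)
print(ang(E2(229,100),E2(235,396)),ang(E2(420,60),E2(408,396)),ang(E2(408,397),E2(235,397))+90, (E2(235,397)+E2(408,397))/2)
E
```

```text
[0.476983   0.32044405 0.056     ] [0.49905887 0.31927633 0.056     ] [0.50327869 0.3191646  0.056     ] [0.50558793 0.31910755 0.042     ] strip -3.027869608554818 -2.7855945482681665 centre-> -2.848476665990703 -2.745772521831252 [0.47339252 0.32065163 0.055     ]
window [0.56510919 0.29390341 0.045     ] [0.56644534 0.3446778  0.045     ] -1.5074130071398741 [0.56577726 0.3192906  0.045     ] -0.8440274076322579
pad edge -1.6586406666812392
pad edge -3.2509791960191516
-1.8687287690510699 -1.9018409126608622 -1.476279376366847 [0.61964422 0.31778876 0.        ]
```

```bash
python3 - <<'E'
from h import *
rows([(0.60,-0.05,0.33,180)])
E
```

```text
(0.6, -0.05, 0.33, 180) [-0.0541  0.0035 -0.367 ] [-1.597e+00 -1.000e-03 -5.000e-03]
```

```bash
python3 -m crank '[[-0.03,0,-0.03,-0.1,0,-0.005,1],[-0.05,0,-0.09,-0.27,0,-0.005,1],[-0.054,0,-0.14,-0.45,0,-0.005,1],[-0.054,0,-0.19,-0.63,0,-0.005,1],[-0.054,0,-0.24,-0.81,0,-0.005,1],[-0.054,0,-0.29,-0.99,0,-0.005,1],[-0.054,0,-0.34,-1.17,0,-0.005,1],[-0.054,0.0035,-0.367,-1.35,0,-0.005,1],[-0.054,0.0035,-0.367,-1.53,0,-0.005,1],[-0.054,0.0035,-0.367,-1.6,0,-0.005,1]]'; python3 -m crank '[[0,0,0,0,0,0,1],[0,0,0,0,0,0,1]]'; python3 - <<'E'
from h import *
print(phi(),get_state()['q'])
snap('wrist','w10.png')
E
```

```text
t: 13.42
eef_pos: [0.5998, -0.05, 0.3309]
ee_rot: [-2.814, 1.568, 0.334]
force: [-0.2, 0.8, -0.1]
width: 0.088
t: 13.68
eef_pos: [0.6003, -0.0495, 0.3306]
ee_rot: [-2.856, 1.569, 0.288]
force: [-0.3, -0.8, 0.5]
width: 0.0878
-179.87644540258614 [ 2.41675428e-01  1.90124208e-01  1.48316081e-02 -1.06095693e-04
 -1.39323657e+00 -2.39499677e-01]
```

View pics/w10.png

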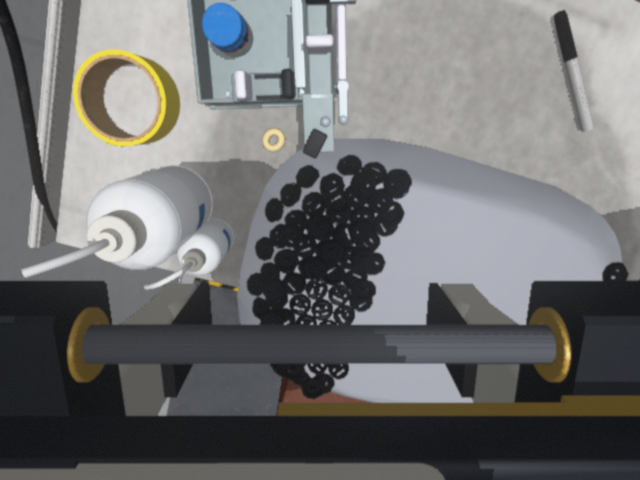

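```bash
python3 -m crank '[[0,0.05,-0.01,0,0,0,1],[0,0.08,-0.02,0,0,0,1],[0,0.08,-0.02,0,0,0,1],[0,0.08,-0.02,0,0,0,1]]'; python3 - <<'E'
from h import *
snap('wrist','w11.png');crop('w11.png',160,0,420,260,3,'c19.png')
E
```

```text
t: 14.22
eef_pos: [0.6208, -0.1296, 0.3302]
ee_rot: [-2.704, 1.569, 0.44]
force: [0.3, 0.2, 0.1]
width: 0.0873
```

View pics/w11.png

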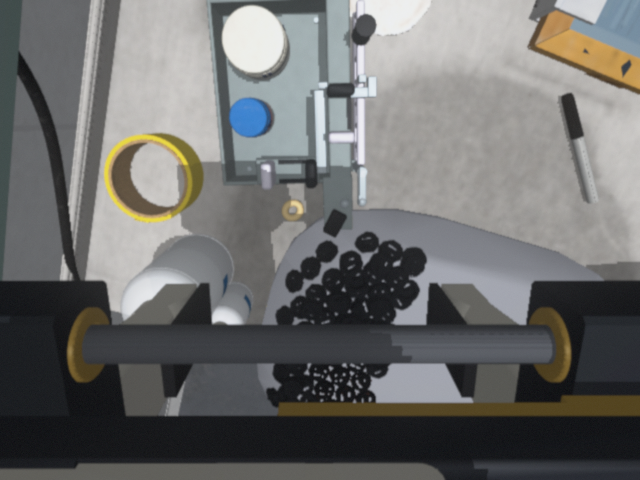

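View pics/c19.png

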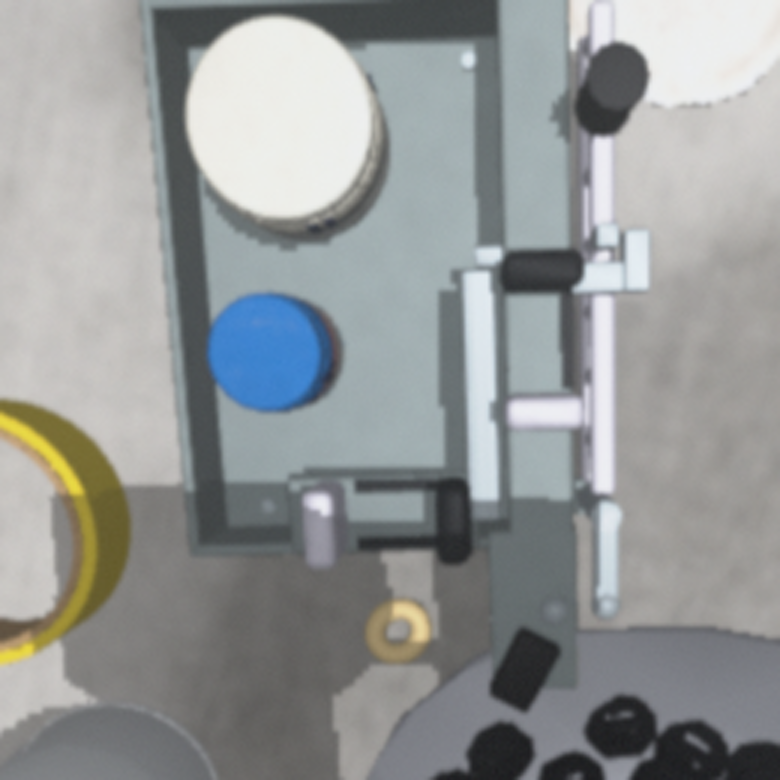

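```bash
python3 - <<'E'
from h import *
crop('w10.png',180,0,380,170,4,'c20.png')
f=load('w11.png');C=lambda u,v,z:onz(f,160+u/3,v/3,z).round(4)
print('cam',ray(f,0,0)[0])
print('lug1',C(318,497,.1),'tab1',C(455,490,.1))
print('tab1 box L/R', C(438,490,.1),C(470,490,.1),'lug1 L/R',C(303,497,.1),C(335,497,.1))
print('tab2',C(541,260,.1),'up/dn',C(541,250,.1),C(541,270,.1),'lug2',C(545,402,.1),C(545,395,.1),C(545,410,.1))
print('knob top',C(620,75,.105))
for a,b in [((143,10),(190,550)),((500,30),(508,500)),((570,30),(576,500)),((593,20),(600,490))]:
    A,B=C(*a,.06),C(*b,.06);print('edge',A,B,np.degrees(np.arctan2(*(A-B)[1::-1]))+90)
A,B=C(190,550,.06),C(500,545,.06);print('left rim',A,B,np.degrees(np.arctan2(*(A-B)[1::-1])))
E
```

```text
cam [ 0.62110464 -0.20196203  0.48844448]
lug1 [ 0.6696 -0.16    0.1   ] tab1 [ 0.628  -0.1622  0.1   ]
tab1 box L/R [ 0.6332 -0.1622  0.1   ] [ 0.6235 -0.1622  0.1   ] lug1 L/R [ 0.6741 -0.16    0.1   ] [ 0.6644 -0.16    0.1   ]
tab2 [ 0.603  -0.2281  0.1   ] up/dn [ 0.603  -0.2308  0.1   ] [ 0.603  -0.2253  0.1   ] lug2 [ 0.6012 -0.1882  0.1   ] [ 0.6012 -0.1902  0.1   ] [ 0.6011 -0.1859  0.1   ]
knob top [ 0.5823 -0.2758  0.105 ]
edge [ 0.723  -0.3022  0.06  ] [ 0.7185 -0.1378  0.06  ] 1.5679236267627203
edge [ 0.6147 -0.2969  0.06  ] [ 0.611  -0.1549  0.06  ] 1.4925804724588971
edge [ 0.5933 -0.2969  0.06  ] [ 0.5882 -0.1549  0.06  ] 2.056922046193904
edge [ 0.5864 -0.2997  0.06  ] [ 0.5803 -0.1582  0.06  ] 2.468466332932266
left rim [ 0.7185 -0.1378  0.06  ] [ 0.6135 -0.1398  0.06  ] 1.0912162252625992
```

View pics/c20.png

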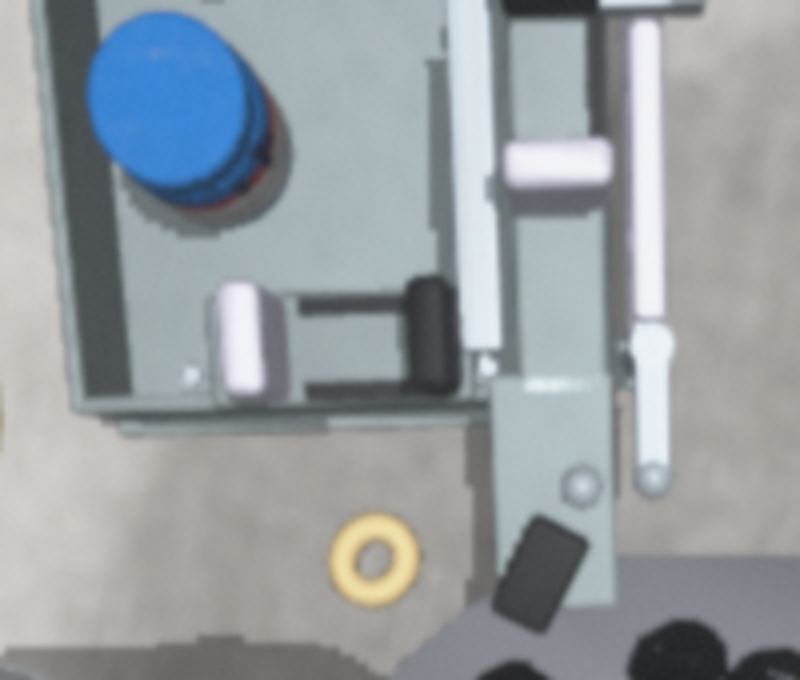

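```bash
python3 - <<'E'
from h import *
g=load('w10.png');f=load('w11.png');a=load('scene0.png');b=load('side0.png')
D=lambda u,v,z:onz(g,180+u/4,v/4,z).round(4)
print('lug1 L,R',D(218,338,.1),D(263,338,.1),'y',D(240,283,.1),D(240,392,.1))
print('tab1 L,R',D(408,333,.1),D(453,333,.1),'y',D(430,276,.1),D(432,390,.1))
print('lug2',D(505,162,.1),D(612,162,.1),'y',D(558,142,.1),D(558,184,.1))
print('hinge pt top?',D(652,340,.06),'arm end',D(652,478,.06))
print('tri lug1',tri((g,180+240/4,338/4),(f,160+318/3,505/3)))
print('tri lug2',tri((g,180+558/4,162/4),(f,160+545/3,408/3)))
print('cot',D(375,560,.004))
E
```

```text
lug1 L,R [ 0.6745 -0.1496  0.1   ] [ 0.6647 -0.1496  0.1   ] y [ 0.6692 -0.1608  0.1   ] [ 0.6702 -0.1385  0.1   ]
tab1 L,R [ 0.6333 -0.1507  0.1   ] [ 0.6235 -0.1507  0.1   ] y [ 0.6283 -0.1622  0.1   ] [ 0.6283 -0.139   0.1   ]
lug2 [ 0.612  -0.1847  0.1   ] [ 0.5895 -0.1848  0.1   ] y [ 0.6009 -0.1886  0.1   ] [ 0.6008 -0.1805  0.1   ]
hinge pt top? [ 0.5783 -0.1522  0.06  ] arm end [ 0.5778 -0.1204  0.06  ]
tri lug1 (array([ 0.67571371, -0.1527477 ,  0.06009581]), [0.001108797846031508, 0.0011087978460312183])
tri lug2 (array([ 0.60079266, -0.18610955,  0.09173746]), [7.592620441969915e-05, 7.592620441970827e-05])
cot [ 0.6519 -0.098   0.004 ]
```

```bash
python3 - <<'E'
from h import *
g=load('w10.png');f=load('w11.png');a=load('scene0.png');b=load('side0.png')
print('small bottle cap',tri((g,193,262),(a,257,201),(b,267,214)),'big cap',tri((g,112,235),(a,247,160),(b,258,183)))
print('big nozzle tip',onz(g,25,272,.18),'small nozzle tip', onz(g,147,287,.1))
D=lambda u,v,z:onz(g,180+u/4,v/4,z).round(4)
print('bar end',D(480,345,.069),D(462,345,.069),D(500,345,.069))
rows([(0.654,-0.150,0.16,181.5),(0.654,-0.150,0.075,181.5)])
E
```

```text
small bottle cap (array([0.72371978, 0.0147209 , 0.09276983]), [0.001873956094461906, 0.0008650411489608585, 0.001067954601308802]) big cap (array([ 0.77015038, -0.03206221,  0.15745924]), [0.0023623361185129642, 0.005457747499403705, 0.00448858678987043])
big nozzle tip [ 0.82942205 -0.00609862  0.18      ] small nozzle tip [0.77083328 0.03932464 0.1       ]
bar end [ 0.6191 -0.1504  0.069 ] [ 0.6233 -0.1504  0.069 ] [ 0.6144 -0.1504  0.069 ]
(0.654, -0.15, 0.16, 181.5) [ 0.1704  0.0209 -0.0329] [-0.023 -0.002  0.001]
(0.654, -0.15, 0.075, 181.5) [ 0.2554  0.0209 -0.0328] [-0.023 -0.002  0.001]
```

```bash
python3 -m crank '[[0.05,0.02,-0.03,-0.023,-0.002,0.001,1],[0.11,0.021,-0.033,-0.023,-0.002,0.001,1],[0.16,0.021,-0.033,-0.023,-0.002,0.001,1],[0.19,0.021,-0.033,-0.023,-0.002,0.001,1],[0.19,0.021,-0.033,-0.023,-0.002,0.001,1]]'; python3 - <<'E'
from h import *
snap('scene','s12.png');snap('side','d12.png')
crop('s12.png',240,90,440,240,4,'c21.png');crop('d12.png',240,110,400,250,5,'c22.png')
snap('wrist','w12.png')
rows([(0.654,-0.150,0.075,181.5)])
E
```

```text
t: 14.9
eef_pos: [0.6527, -0.1497, 0.1381]
ee_rot: [0.066, 1.566, -3.049]
force: [0.1, 1.1, 0.4]
width: 0.0877
(0.654, -0.15, 0.075, 181.5) [ 0.0676 -0.0004  0.0017] [ 0.001 -0.003 -0.001]
```

View pics/c21.png

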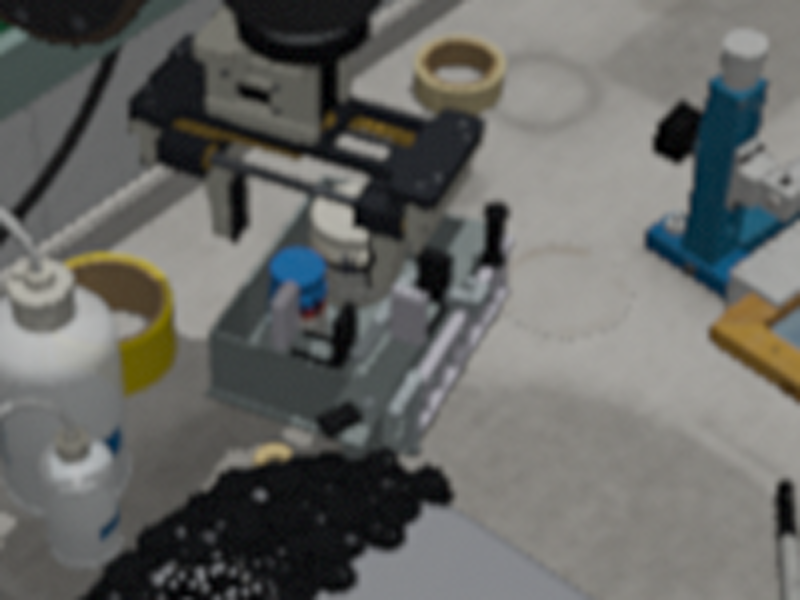

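View pics/c22.png

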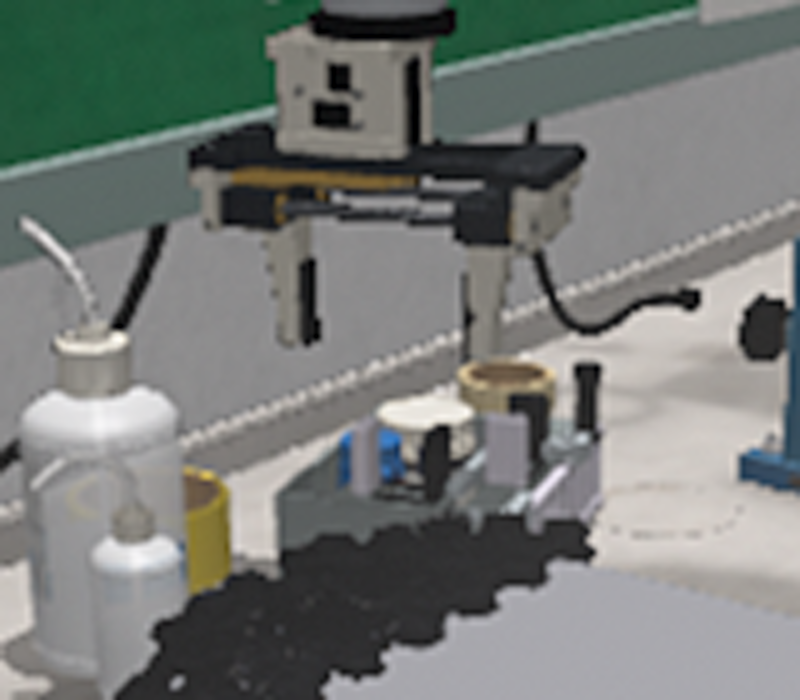

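View pics/w12.png

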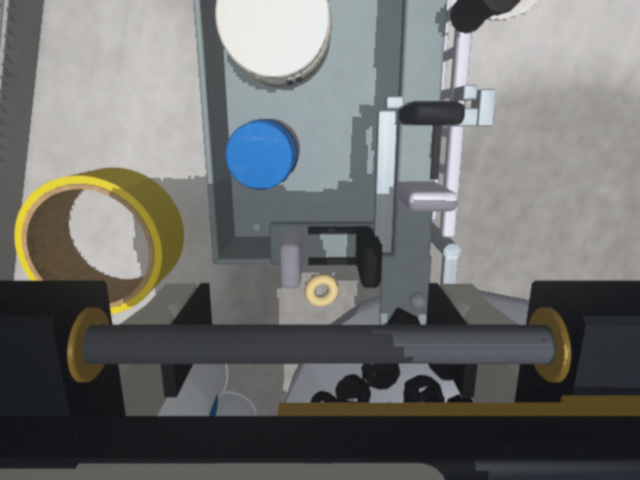

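```bash
python3 - <<'E'
from h import *
f=load('s12.png')
for X in [(0.697,-0.15,0.138),(0.609,-0.15,0.138)]: print((proj(f,X)-[240,90])*4)
f=load('d12.png')
for X in [(0.697,-0.15,0.138),(0.609,-0.15,0.138)]: print((proj(f,X)-[240,110])*5)
E
```

```text
[238.23516719 232.00085914]
[367.00728353 277.00495936]
[315.80160594 345.99365977]
[469.04839887 361.27424325]
```

```bash
python3 -m crank '[[0.025,0,0.001,0,-0.003,0,1],[0.05,0,0,0,-0.003,0,1],[0.063,0,-0.001,0,-0.003,0,1],[0.063,0,-0.001,0,-0.003,0,1],[0.063,0,-0.001,0,-0.003,0,1]]';python3 - <<'E'
from h import *
snap('scene','s13.png');snap('side','d13.png')
crop('s13.png',270,110,400,220,6,'c23.png');crop('d13.png',260,140,390,240,6,'c24.png')
E
```

```text
t: 15.68
eef_pos: [0.6562, -0.1508, 0.0789]
ee_rot: [0.595, 1.569, -2.52]
force: [1.2, -0.6, -0.0]
width: 0.0877
```

View pics/c23.png

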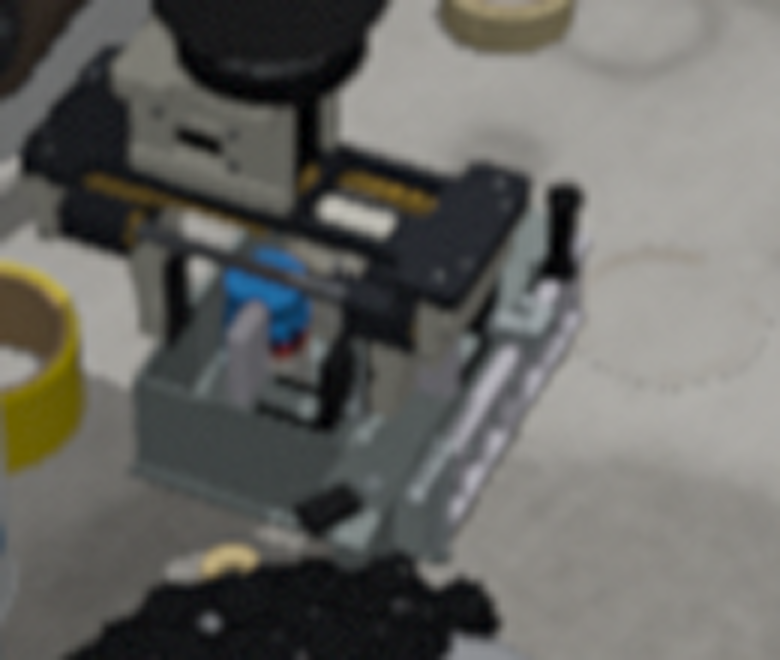

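View pics/c24.png

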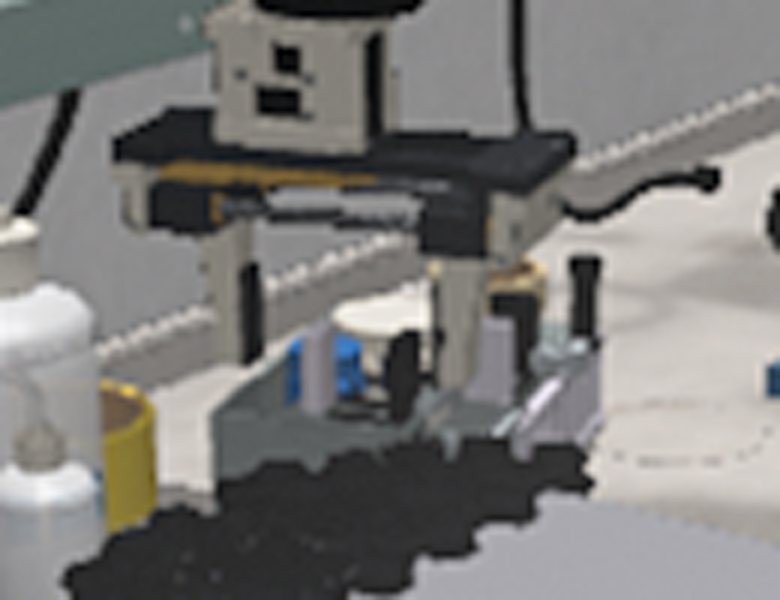

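```bash
python3 -m crank '[[0.003,0,0.002,0,0,0,0.8],[0.003,0,0.002,0,0,0,0.6],[0.003,0,0.002,0,0,0,0.4],[0.003,0,0.002,0,0,0,0.4],[0.003,0,0.002,0,0,0,0.4],[0.003,0,0.002,0,0,0,0.4],[0.003,0,0.002,0,0,0,0.4]]' 25
```

```text
t: 16.65
eef_pos: [0.6545, -0.1508, 0.0745]
ee_rot: [0.498, 1.569, -2.618]
force: [5.7, -0.8, -3.1]
width: 0.0403
```

```bash
python3 -m crank '[[0,0,0,0,0,0,0.4],[0,0,0,0,0,0,0.4]]' 35; python3 -m crank '[[0,0,0,0,0,0,0.7],[0,0,0,0,0,0,0.9],[0,0,0,0,0,0,1],[-0.02,0,0,0,0,0,1],[-0.06,0,0,0,0,0,1],[-0.12,0,0,0,0,0,1],[-0.12,0,0,0,0,0,1]]';python3 - <<'E'
from h import *
snap('wrist','w14.png')
snap('scene','s14.png');crop('s14.png',270,120,400,220,6,'c25.png')
E
```

```text
t: 16.9
eef_pos: [0.6545, -0.1508, 0.0745]
ee_rot: [0.489, 1.569, -2.626]
force: [5.4, -0.1, -4.3]
width: 0.0399
t: 17.77
eef_pos: [0.6566, -0.1512, 0.2007]
ee_rot: [2.874, 1.564, -0.241]
force: [1.2, -0.8, -0.8]
width: 0.0879
```

View pics/w14.png

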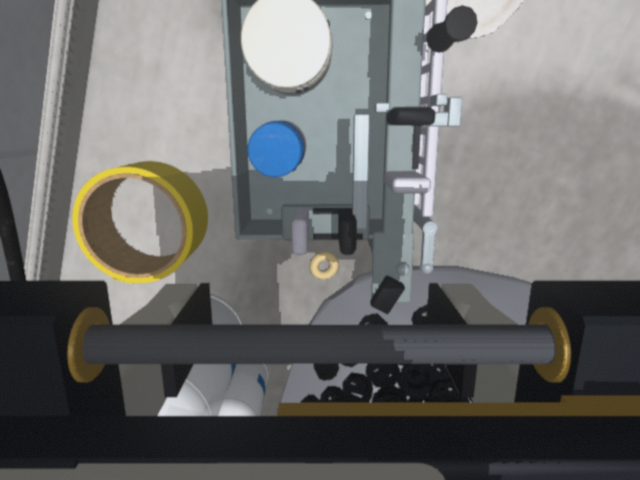

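View pics/c25.png

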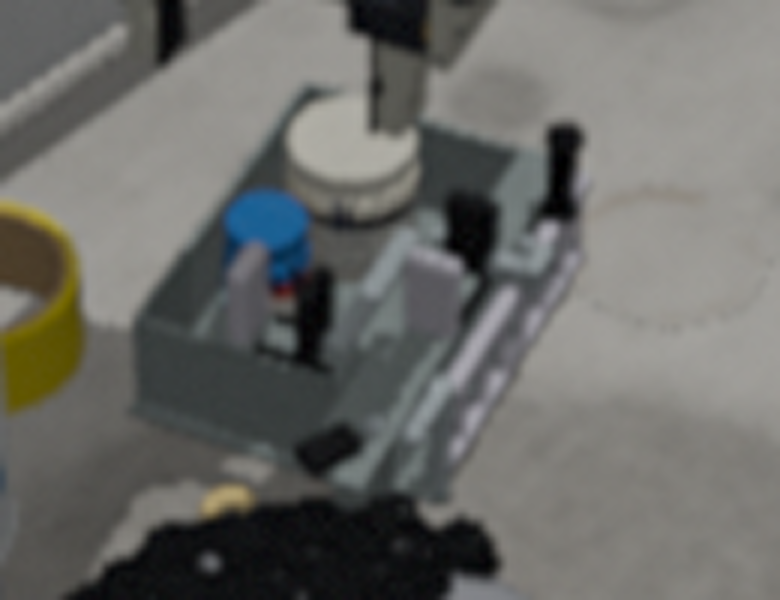

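```bash
python3 - <<'E'
from h import *
f=load('w14.png')
for p in [(388,117),(434,117),(410,108),(410,124),(392,181),(428,181),(410,178),(410,190)]: print(p,onz(f,*p,.1).round(4))
rows([(0.602,-0.2005,0.14,91.5)])
E
```

```text
(388, 117) [ 0.6188 -0.2253  0.1   ]
(434, 117) [ 0.5918 -0.226   0.1   ]
(410, 108) [ 0.6063 -0.2307  0.1   ]
(410, 124) [ 0.6056 -0.2217  0.1   ]
(392, 181) [ 0.6137 -0.1877  0.1   ]
(428, 181) [ 0.5917 -0.1883  0.1   ]
(410, 178) [ 0.6029 -0.1898  0.1   ]
(410, 190) [ 0.6023 -0.1825  0.1   ]
(0.602, -0.2005, 0.14, 91.5) [0.0554 0.0485 0.0529] [ 1.57e+00  1.00e-03 -1.00e-03]
```

```bash
python3 -m crank '[[0,0.01,0.01,0.17,0,0,0.9],[0,0.02,0.02,0.35,0,0,0.85],[0,0.03,0.03,0.53,0,0,0.85],[0,0.04,0.04,0.71,0,0,0.85],[0,0.0485,0.052,0.89,0,0,0.85],[0,0.0485,0.052,1.07,0,0,0.85],[0.01,0.0485,0.052,1.25,0,0,0.85],[0.03,0.0485,0.052,1.43,0,0,0.85],[0.05,0.0485,0.052,1.57,0,0,0.85],[0.05,0.0485,0.052,1.57,0,0,0.85]]'; python3 - <<'E'
from h import *
snap('wrist','w15.png')
snap('side','d15.png');crop('d15.png',260,140,390,240,6,'c26.png')
snap('scene','s15.png');crop('s15.png',270,100,400,220,6,'c27.png')
rows([(0.603,-0.2005,0.10,91.5)]);print(get_state()['q'])
E
```

```text
t: 19.12
eef_pos: [0.6008, -0.2004, 0.1417]
ee_rot: [1.542, 1.562, 3.14]
force: [0.7, -0.8, 0.7]
width: 0.0745
(0.603, -0.2005, 0.1, 91.5) [ 0.0449 -0.0002  0.0002] [ 0.004 -0.001 -0.003]
[-1.41342436e-02  3.56826662e-01 -1.86811824e-01  1.11709560e-03
 -1.03050496e+00 -1.52746563e+00]
```

View pics/w15.png

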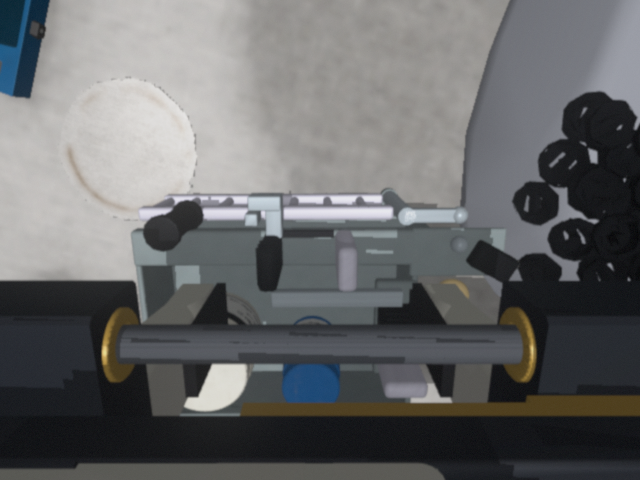

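View pics/c27.png

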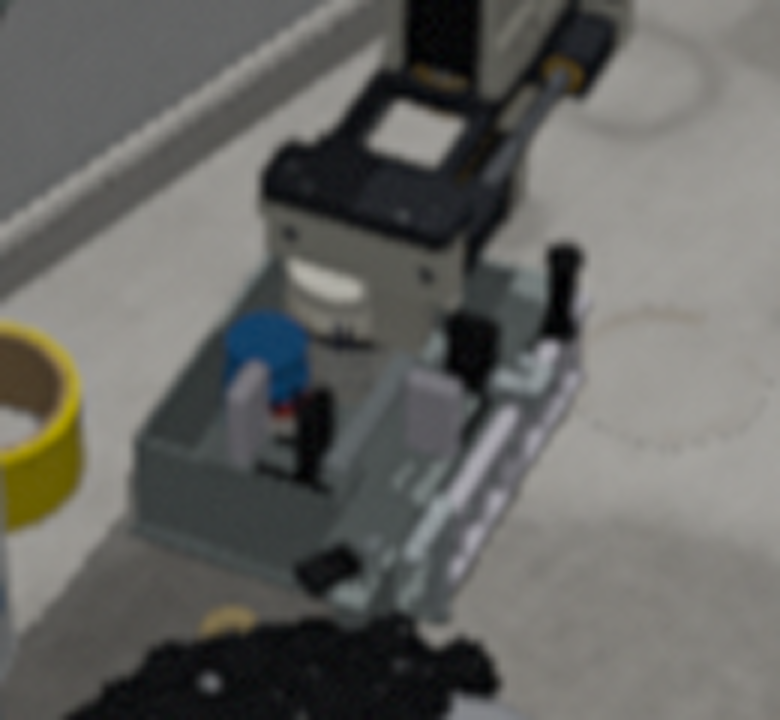

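```bash
python3 -m crank '[[0.03,-0.001,0,0,0,-0.003,0.85],[0.055,-0.001,0,0,0,-0.003,0.85],[0.066,-0.001,0,0,0,-0.003,0.85],[0.066,-0.001,0,0,0,-0.003,0.85],[0.066,-0.001,0,0,0,-0.003,0.85]]'; python3 - <<'E'
from h import *
snap('side','d16.png');crop('d16.png',260,140,390,240,6,'c26.png')
rows([(0.603,-0.2005,0.075,91.5)])
E
```

```text
t: 19.9
eef_pos: [0.6044, -0.2007, 0.0799]
ee_rot: [-2.159, 1.569, -0.561]
force: [0.4, 0.3, -0.4]
width: 0.0746
(0.603, -0.2005, 0.075, 91.5) [0.0049 0.0015 0.0003] [ 0.001 -0.001  0.002]
```

View pics/c26.png

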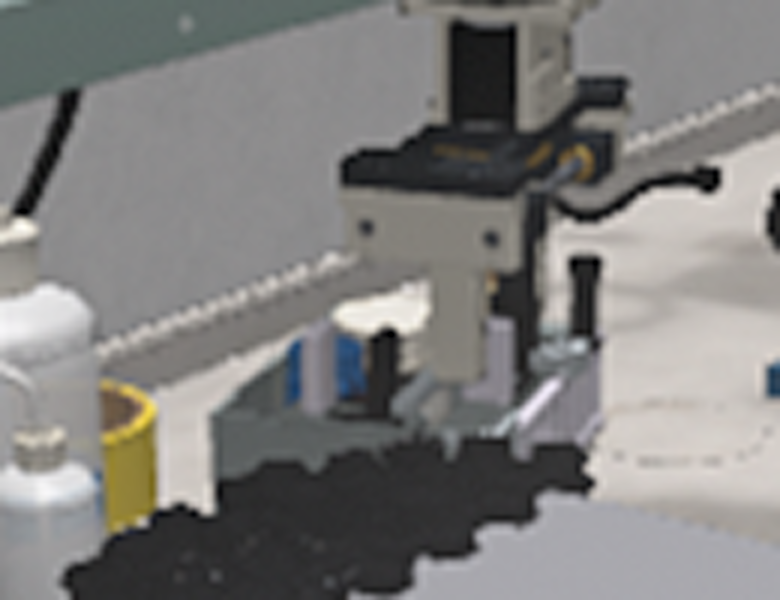

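```bash
python3 -m crank '[[0.004,0.003,0,0,0,0,0.85],[0.004,0.003,0,0,0,0,0.6],[0.004,0.003,0,0,0,0,0.4],[0.004,0.003,0,0,0,0,0.4],[0.004,0.003,0,0,0,0,0.4],[0.004,0.003,0,0,0,0,0.4]]' 25;python3 -m crank '[[0,0,0,0,0,0,0.4],[0,0,0,0,0,0,0.4]]' 35
```

```text
t: 20.7
eef_pos: [0.6005, -0.2012, 0.0747]
ee_rot: [2.706, 1.57, -1.979]
force: [-1.4, -5.5, 0.3]
width: 0.0402
t: 20.95
eef_pos: [0.6005, -0.201, 0.0748]
ee_rot: [2.712, 1.57, -1.973]
force: [-0.1, -5.1, 0.3]
width: 0.0401
```

```bash
python3 -m crank '[[0,0,0,0,0,0,0.7],[0,0,0,0,0,0,0.85],[0,0,0,0,0,0,0.85],[-0.03,0,0,0,0,0,0.85],[-0.08,0,0,0,0,0,0.85],[-0.12,0,0,0,0,0,0.85],[-0.12,0,0,0,0,0,0.85]]'; python3 - <<'E'
from h import *
snap('wrist','w17.png')
snap('scene','s17.png');crop('s17.png',270,100,400,220,6,'c28.png')
rows([(0.582,-0.277,0.16,181.5)])
E
```

```text
t: 21.82
eef_pos: [0.6027, -0.2007, 0.1988]
ee_rot: [-1.781, 1.564, -0.183]
force: [-0.6, 0.1, 0.1]
width: 0.0744
(0.582, -0.277, 0.16, 181.5) [ 0.0348  0.0207 -0.0762] [-1.57e+00 -1.00e-03  1.00e-03]
```

View pics/w17.png

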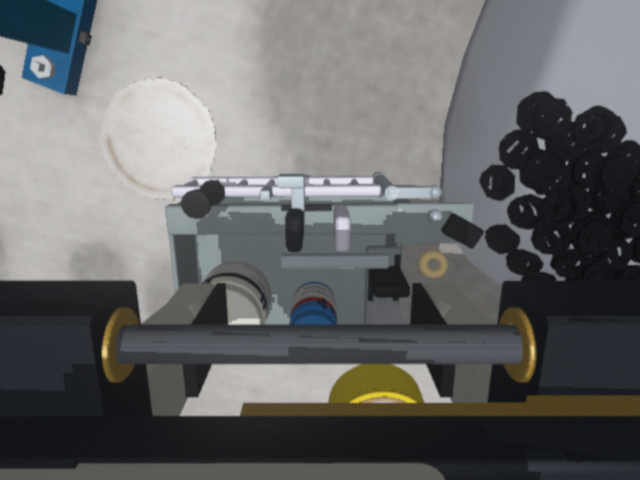

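View pics/c28.png

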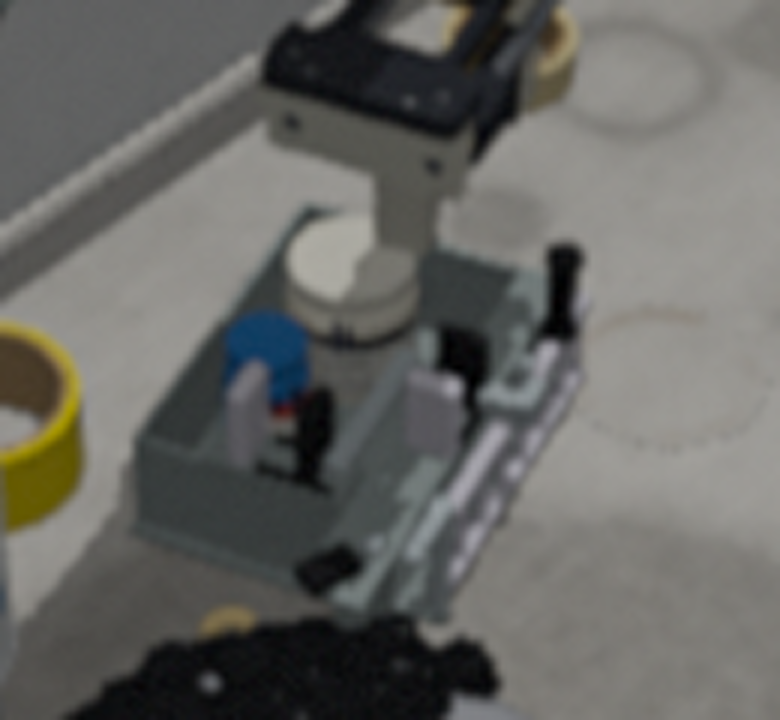

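```bash
python3 - <<'E'
from h import *
w=load('w17.png');f=load('w11.png');a=load('scene0.png');b=load('side0.png');g=load('w14.png')
print(onz(w,195,204,.105),onz(f,366.7,25,.105),onz(g,461,19,.105))
print(tri((w,195,204),(f,366.7,25),(g,461,19),(a,270+563/6,120+130/6),(b,260+585/6,160+138/6)))
E
```

```text
[ 0.58297408 -0.27559565  0.105     ] [ 0.58224892 -0.27578646  0.105     ] [ 0.58353942 -0.27747745  0.105     ]
(array([ 0.58243967, -0.27696502,  0.10393136]), [0.001295328159490352, 0.0010061117603958063, 0.00107912283333574, 0.0022255401781342103, 0.0006840756225150787])
```

```bash
python3 -m crank '[[0,0.002,-0.01,-0.17,0,0,0.7],[0,0.005,-0.02,-0.35,0,0,0.5],[0,0.008,-0.03,-0.53,0,0,0.5],[0,0.01,-0.04,-0.71,0,0,0.5],[0,0.015,-0.05,-0.89,0,0,0.5],[0,0.02,-0.07,-1.07,0,0,0.5],[0.01,0.02,-0.076,-1.25,0,0,0.5],[0.03,0.02,-0.076,-1.43,0,0,0.5],[0.05,0.02,-0.076,-1.57,0,0,0.5],[0.05,0.02,-0.076,-1.57,0,0,0.5]]'; python3 - <<'E'
from h import *
snap('wrist','w18.png')
rows([(0.5825,-0.2765,0.068,181.5)])
E
```

```text
t: 23.18
eef_pos: [0.5808, -0.2766, 0.1416]
ee_rot: [-0.18, 1.565, 2.986]
force: [0.2, -0.4, 0.2]
width: 0.0436
(0.5825, -0.2765, 0.068, 181.5) [ 0.0751 -0.0004 -0.001 ] [-0.003  0.004  0.   ]
```

View pics/w18.png

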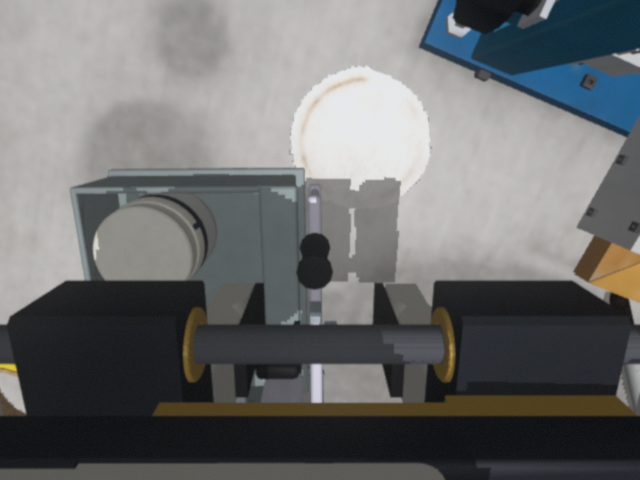

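```bash
python3 -m crank '[[0.03,0,-0.001,0,0.004,0,0.5],[0.06,0,-0.001,0,0.004,0,0.5],[0.072,0,-0.001,0,0.004,0,0.5],[0.072,0,-0.001,0,0.004,0,0.5],[0.072,0,-0.001,0,0.004,0,0.5]]' 25; python3 -m crank '[[0,0,0,0,0,0,0.3],[0,0,0,0,0,0,0.1],[0,0,0,0,0,0,0.1],[0,0,0,0,0,0,0.1],[0,0,0,0,0,0,0.1]]'; python3 - <<'E'
from h import *
print(phi())
snap('side','d19.png');crop('d19.png',260,140,390,240,6,'c29.png')
E
```

```text
t: 23.85
eef_pos: [0.5846, -0.2774, 0.0741]
ee_rot: [2.923, 1.565, -0.193]
force: [0.5, -0.6, 0.4]
width: 0.0437
t: 24.48
eef_pos: [0.5834, -0.2772, 0.0729]
ee_rot: [2.957, 1.567, -0.159]
force: [-1.6, 0.0, 3.3]
width: 0.0136
-178.50888578076805
```

View pics/c29.png

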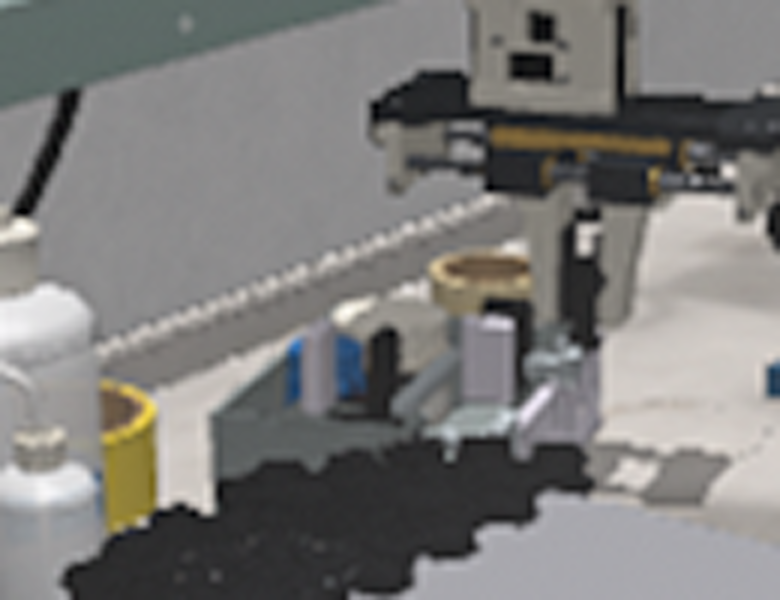

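```bash
cat > arc.py <<'E'
from h import *
import sys
# rows for gate angles relative to given tool phi & start theta, commanded assumed = on arc at th0
def arc(th0,ths,yaw=1.5,r=0.125):
    H=np.zeros(2); a=lambda t:np.radians(-90+yaw)-t
    P=lambda t:r*np.array([np.cos(a(t)),np.sin(a(t))])
    R=down(np.radians(180+yaw)-th0)
    for t in ths:
        d=P(t)-P(th0); print(round(t,3),R.inv().apply([d[0],d[1],0]).round(4),round(t-th0,3))
arc(float(sys.argv[1]),[float(x) for x in sys.argv[2:]])
E
python3 arc.py 0 .1 .2 .3 .4 .5 .6 .7 .8
```

```text
0.1 [-0.     -0.0006  0.0125] 0.1
0.2 [-0.     -0.0025  0.0248] 0.2
0.3 [-0.     -0.0056  0.0369] 0.3
0.4 [-0.     -0.0099  0.0487] 0.4
0.5 [-0.     -0.0153  0.0599] 0.5
0.6 [-0.     -0.0218  0.0706] 0.6
0.7 [-0.     -0.0294  0.0805] 0.7
0.8 [-0.     -0.0379  0.0897] 0.8
```

```bash
python3 -m crank '[[0,-0.0006,0.0125,0.1,0,0,0.1],[0,-0.0025,0.0248,0.2,0,0,0.1],[0,-0.0025,0.0248,0.2,0,0,0.1]]' 30; python3 - <<'E'
from h import *
s=get_state();print(phi(),s['force'],s['eef_pos'])
E
```

```text
t: 24.9
eef_pos: [0.5585, -0.2756, 0.0729]
ee_rot: [3.124, 1.567, -0.191]
force: [-0.4, -2.8, 0.7]
width: 0.0132
170.06279277862103 [-0.42164886 -2.77513836  0.70124827] [ 0.55852651 -0.27560826  0.07288725]
```

```bash
python3 arc.py 0.2 .32 .44 .56 .68 .8; 
```

```text
0.32 [-0.     -0.0009  0.015 ] 0.12
0.44 [-0.     -0.0036  0.0297] 0.24
0.56 [-0.    -0.008  0.044] 0.36
0.68 [-0.     -0.0141  0.0577] 0.48
0.8 [-0.     -0.0218  0.0706] 0.6
```

```bash
python3 -m crank '[[0,-0.0009,0.015,0.12,0,0,0.1],[0,-0.0036,0.03,0.24,0,0,0.1],[0,-0.008,0.044,0.36,0,0,0.1]]';python3 -m crank '[[0,-0.0009,0.015,0.12,0,0,0.1],[0,-0.0036,0.03,0.24,0,0,0.1],[0,-0.0036,0.03,0.24,0,0,0.1]]'; python3 - <<'E'
from h import *
snap('side','d20.png');crop('d20.png',260,140,420,260,5,'c30.png')
snap('scene','s20.png');crop('s20.png',270,100,430,220,5,'c31.png')
E
python3 arc.py 0.8 .92 1.04 1.16 1.28 1.4 1.5 1.57
```

```text
t: 25.28
eef_pos: [0.5175, -0.2613, 0.0728]
ee_rot: [-3.111, 1.566, -0.504]
force: [-1.4, -6.5, 3.0]
width: 0.0135
t: 25.65
eef_pos: [0.4916, -0.242, 0.0728]
ee_rot: [-2.946, 1.568, -0.577]
force: [-5.1, -6.6, 5.0]
width: 0.0131
0.92 [-0.     -0.0009  0.015 ] 0.12
1.04 [-0.     -0.0036  0.0297] 0.24
1.16 [-0.    -0.008  0.044] 0.36
1.28 [-0.     -0.0141  0.0577] 0.48
1.4 [-0.     -0.0218  0.0706] 0.6
1.5 [-0.     -0.0294  0.0805] 0.7
1.57 [-0.     -0.0353  0.087 ] 0.77
```

View pics/c30.png

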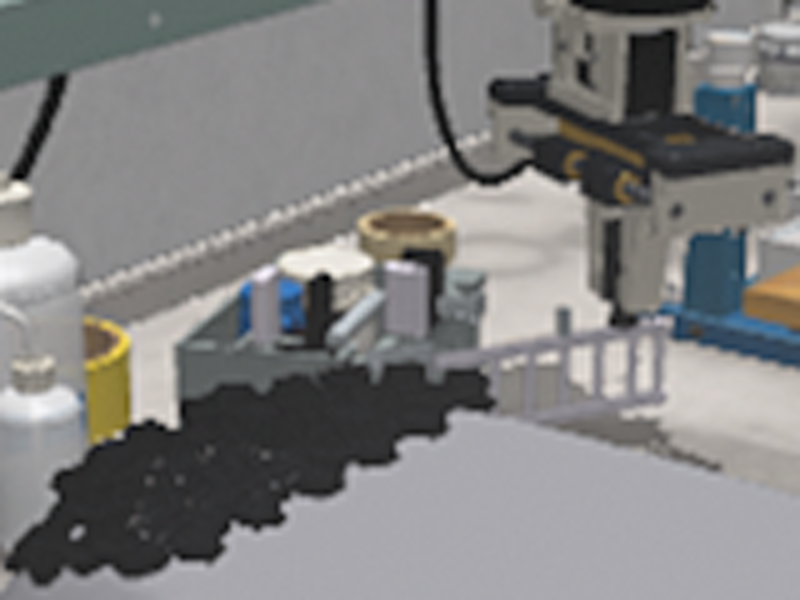

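View pics/c31.png

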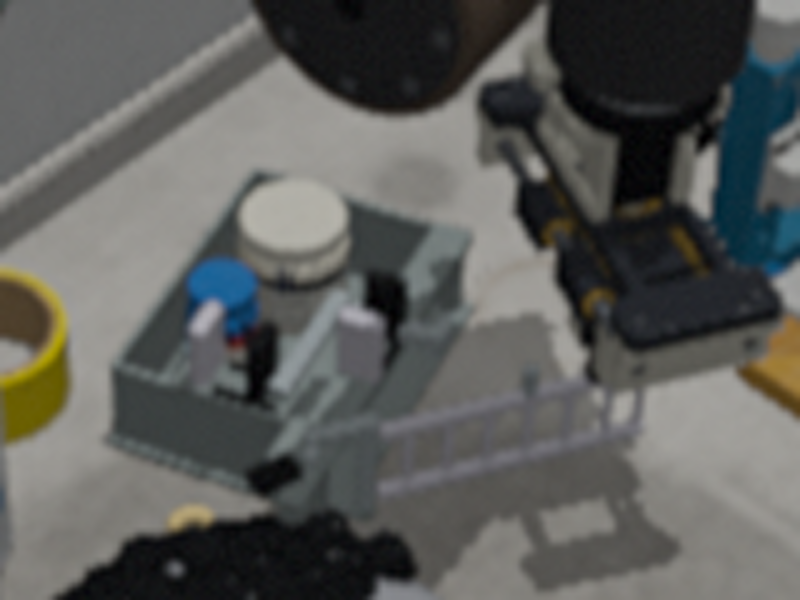

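```bash
python3 -m crank '[[0,0.001,0.015,0.12,0,0,0.1],[0,-0.0016,0.03,0.24,0,0,0.1],[0,-0.006,0.044,0.36,0,0,0.1]]';python3 -m crank '[[0,-0.0009,0.015,0.12,0,0,0.1],[0,-0.0036,0.03,0.24,0,0,0.1],[0,-0.008,0.042,0.34,0,0,0.1],[0,-0.01,0.048,0.39,0,0,0.1],[0,-0.01,0.048,0.39,0,0,0.1]]'; python3 - <<'E'
from h import *
s=get_state();print(phi(),s['q'],s['force'])
snap('side','d21.png');crop('d21.png',260,140,420,260,5,'c32.png')
snap('scene','s21.png');crop('s21.png',270,100,430,220,5,'c33.png')
d=s['eef_pos'][:2]-np.array([.5801,-.1522]);print(np.linalg.norm(d),np.radians(-88.5)-np.arctan2(d[1],d[0]))
E
```

```text
t: 26.12
eef_pos: [0.4658, -0.2066, 0.0728]
ee_rot: [-2.288, 1.567, -0.281]
force: [-1.3, -1.4, 5.4]
width: 0.0134
t: 26.75
eef_pos: [0.4534, -0.1587, 0.0727]
ee_rot: [-2.229, 1.569, -0.609]
force: [-7.4, -1.3, 12.2]
width: 0.0134
92.83959869502934 [ 0.07504625  0.20352497 -0.61191756  0.0017153  -0.75391474 -1.59753103] [-7.37438066 -1.32306308 12.19375865]
0.12689173172373608 1.5457439393267072
```

View pics/c32.png

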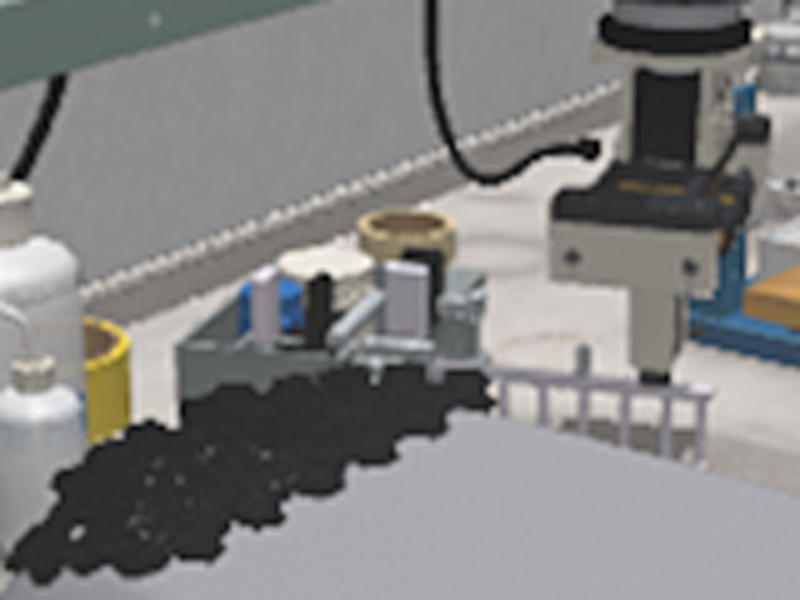

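View pics/c33.png

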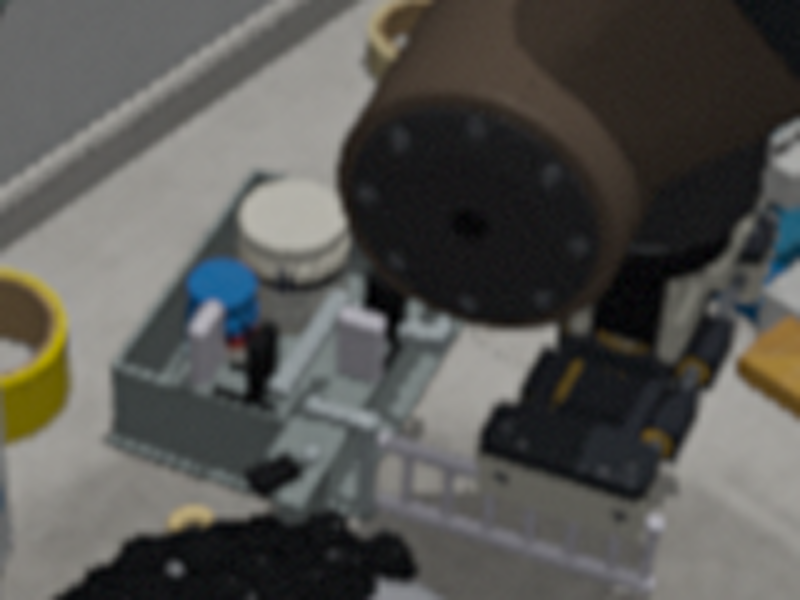

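```bash
python3 -m crank '[[-0.001,0.001,0.002,0,0,0,0.1],[-0.0015,0.0015,0.003,0.02,0,0,0.1],[-0.0015,0.0015,0.003,0.02,0,0,0.1],[-0.0015,0.0015,0.003,0.02,0,0,0.1]]'; python3 - <<'E'
from h import *
s=get_state();print(phi(),s['force'])
d=s['eef_pos'][:2]-np.array([.5801,-.1522]);print(np.linalg.norm(d),np.radians(-88.5)-np.arctan2(d[1],d[0]))
w=snap('wrist','w22.png');snap('scene','s22.png');snap('side','d22.png')
crop('s22.png',190,300,340,420,5,'c34.png')
E
```

```text
t: 27.35
eef_pos: [0.4532, -0.1555, 0.073]
ee_rot: [-1.631, 1.567, -0.032]
force: [5.2, -1.4, -13.3]
width: 0.0133
91.5676676357901 [  5.15616008  -1.35497915 -13.29966373]
0.12694565114767536 1.571213603399667
```

View pics/d22.png

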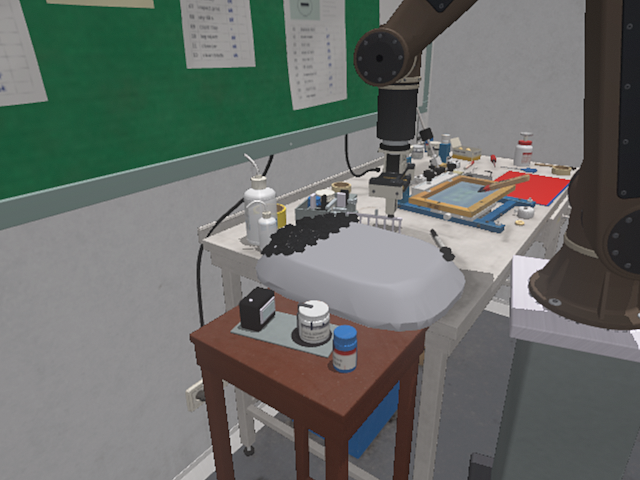

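View pics/s22.png

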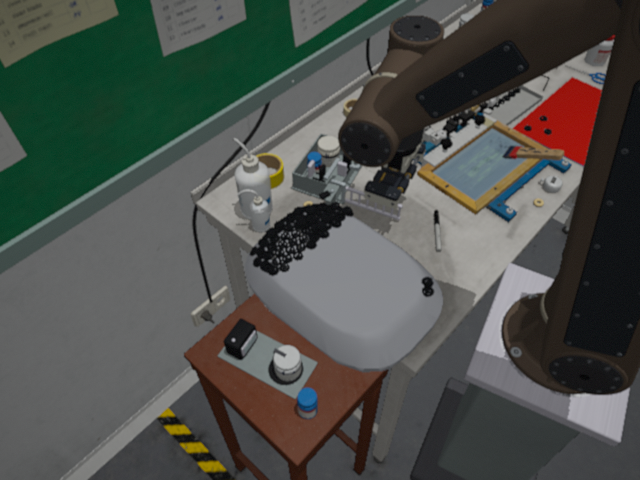

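View pics/w22.png

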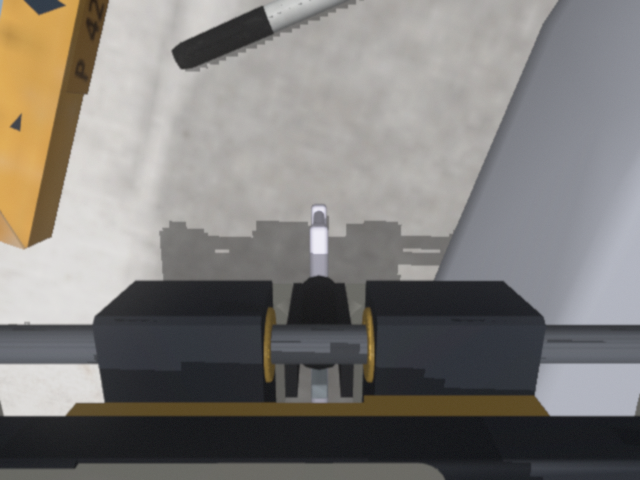

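```bash
python3 -m crank '[[0.0008,-0.0006,0,0,0,0,0.1],[0.0008,-0.0006,0,0,0,0,0.1],[0.0008,-0.0006,0,0,0,0,0.1],[0.0008,-0.0006,0,0,0,0,0.1]]'; python3 - <<'E'
from h import *
s=get_state();print(phi(),s['force'],s['qd'].round(4))
d=s['eef_pos'][:2]-np.array([.5801,-.1522]);print(np.linalg.norm(d),np.radians(-88.5)-np.arctan2(d[1],d[0]))
a=cv2.imread('pics/s22.png').astype(int);b=cv2.imread('pics/scene0.png').astype(int)
for n,(x0,y0,x1,y1) in dict(pot=(290,380,325,425),block=(215,310,262,365)).items(): print(n,abs(a-b)[y0:y1,x0:x1].mean())
f=load('s22.png');g=load('w14.png');print('cot',onz(g,323,266,.004),proj(f,[.6519,-.098,.004]))
crop('s22.png',270,120,400,220,6,'c35.png');crop('s22.png',190,300,340,420,5,'c34.png')
E
```

```text
t: 28.0
eef_pos: [0.4532, -0.1558, 0.0729]
ee_rot: [-1.725, 1.567, -0.127]
force: [-0.4, -1.8, -1.7]
width: 0.0132
91.53853164431813 [-0.35022425 -1.81766186 -1.66035786] [ 0.0011 -0.0011 -0.001  -0.0003  0.0008  0.0005]
0.12694910804967777 1.5687399261544581
pot 1.0651851851851852
block 1.1048355899419728
cot [ 0.6530581  -0.09749332  0.004     ] [306.92809184 205.34641823]
```

View pics/c35.png

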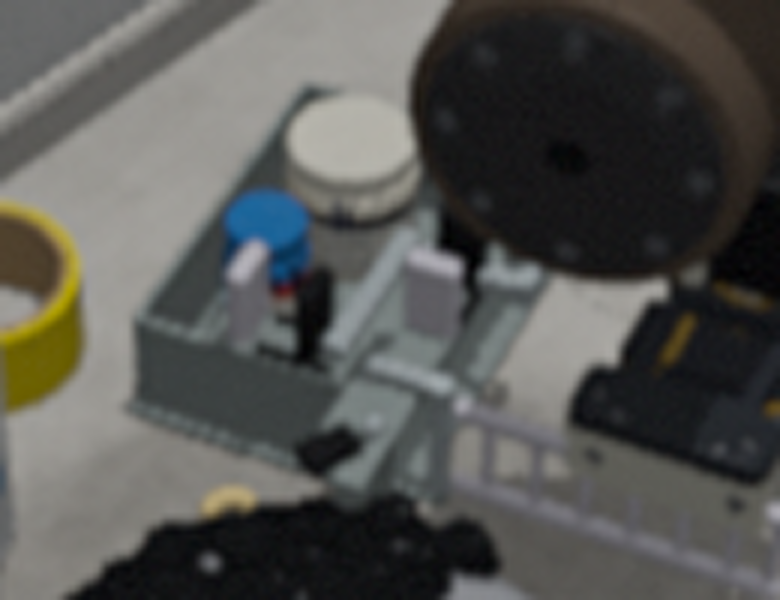

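View pics/c34.png

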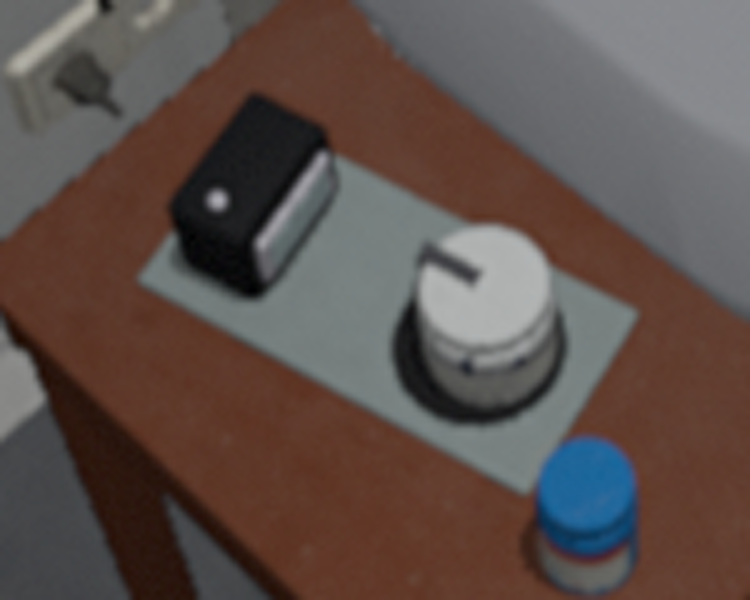

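```bash
python3 - <<'E'
from h import *
f=load('w9.png');Q=lambda u,v,z:onz(f,270+u/5,v/5,z).round(4)
print(Q(68,255,0),Q(448,255,0),Q(255,458,0));print('lid',Q(88,165,.055),Q(408,165,.055),Q(250,0,.055))
f=load('w4.png');P=lambda u,v,z:onz(f,150+u/3.1,v/3.1,z).round(4)
print(P(388,175,0),P(623,165,0),P(503,298,0),P(505,44,0))
E
```

```text
[0.4777 0.2863 0.    ] [0.4796 0.358  0.    ] [0.515  0.3207 0.    ]
lid [0.4722 0.2945 0.055 ] [0.4737 0.3467 0.055 ] [0.4488 0.3215 0.055 ]
[0.5085 0.3419 0.    ] [0.4514 0.2983 0.    ] [0.4593 0.351  0.    ] [0.5    0.2916 0.    ]
```

```bash
python3 -c "
from station import job_done; print(job_done())"
```

```text
the job is handed in; nothing more can be done
None
```

The job is handed in at about 28 s of the 72 s allowed, with the arm still holding the gate open. `job_done()` reported no verdict.

- **Jar:** I gripped it clear of the tag, turned it about 156° (lifted roughly 1 mm part of the way) and left it standing on the pad. The wrist picture put the tag about 1° off the pad's axis. The jar stands about 4–5 mm short of the pad's ring centre along that axis, where I found it.
- **Catches:** I squeezed the side catch first, then the front one. The gripper read 40 mm across each when squeezed (41 mm is home), and later pictures showed both tabs staying in.
- **Gate:** I took it by the knob, through the detent and on to about 1.57 rad (90°). That angle comes from the tool's position about the hinge. The grip was set to 30 N, with about 2 N at the wrist. A vertical load of 12–13 N had built up while holding, and I eased it off before handing in.
- **Other things:** The small pot and the reader block matched the first picture. The cot was within about 1 mm of its first position when I measured it after the first catch, and it looked in place in the last picture.

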